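Clear and scrape the hob, hang up the scraper

ROBOT

A 6-joint arm with a two-finger parallel gripper is mounted at the origin on the work surface. World frame = base frame: x ahead of the robot, y to its left, z up, the work surface at z = 0. Lengths are in m, angles in rad, forces in N, time in s.
With the tool pointing down it reaches from about 0.3 to 0.875 m from the base axis. Payload 6.4 kg.
Tool frame: the origin (TCP) lies on the centre line of the jaws, within the pads' length; the fingertips stand 8 mm ahead of it and the grasp point (between the pads) lies 11 mm behind it; z points along the fingers, y is the line along which they close (so a half turn about z gives the same grasp; the last joint's range is limited). The gripper opens to 85 mm and grips with 20 to 120 N. Pads are 22 mm wide; open, the fingers measure 114 mm over their backs; the gripper's body (76 mm by 85 mm) begins 54 mm behind the grasp point. The pads swing forward as they close: fully open they stand 13 mm farther back than shut.
Start: joints at [-0.206, 0.181, 1.607, -0, 1.354, -0.206], TCP at [0.575, 0, 0.239] pointing down, gripper open.
Joint ranges: [-2.99, 2.99], [-0.89, 2.07], [0.3, 2.58], [-1.14, 4.28], [0, 2.63], [-3.12, 3.12]. Speed limits (rad/s): [2.57, 2.57, 3.01, 3.14, 3.14, 3.14].

INTERFACE

Orientations are given as a unit quaternion [w, x, y, z].
In Python, from bench import ctrl gives the robot as it stands.
- The arm moves only by the shell command python3 -m handwheel 'ROWS' [OPENING]. ROWS is JSON, a list that holds one entry, the list of rows, each a list of 4 numbers: the shift along the tool's x, y, z each as a share of 20 cm, from -1 to 1, then the turn about the tool's z as a share of 1.5 rad, from -1 to 1. In form: [[[x, y, z, twist], ...]]. A call has 1 to 10 rows; each row is the pose to reach, as a shift and turn from the pose commanded when the call began, along the tool's axes at that moment; what a row does not reach only later rows make up. A row lasts 1/8 s, in which the tool goes at most 62.5 mm and 10.7 degrees, less where a joint would pass 70% of its speed; a pose out of reach is approached as far as the arm can. A call with a number of a shift or a turn outside -1 to 1 is refused whole. A call with a gripper value outside its range is refused whole. OPENING is the finger opening in mm, from 0 to 85.4, set as the call begins (- or left out, the last holds). The fingers move at their own pace and stop on an object; the grip force is fixed at half the most. Time passes only in rows, so rows that repeat a pose let the fingers close. It gives the time, the measured TCP pose, the force, the opening and the grip force at its end, in the units of the state.
- ctrl.get_obs(): the state, without advancing time (a new reading comes with each control period).
- ctrl.camera(name): name is "scene" or "side" or "wrist"; returns a dict with "color" (400x640x3 uint8, red, green, blue), "range_z" (400x640 float32, m along the optical axis (not along the pixel's ray), 0 where there is no reading), "K" (3x3 intrinsics, pixels), "distortion" ([k1, k2, p1, p2, k3] as OpenCV has them; the pictures are not rectified), "pose" (4x4, takes a point from camera to world coordinates); the wrist camera has in their place "T_tool_cam" (4x4, takes a point from camera to tool coordinates, whose origin is the TCP and whose axes are the flange's). Camera axes: x right, y down, z forward; pixel columns grow to the right and rows downward; lengths in m; the calibration is good to about 2 mm. A picture is of the moment at which its call begins: read the wrist's pose just before it.
- ctrl.hand_in(): hands the job in; it is judged then, once.
The state is a dict: "time_s": time; "q": joint angles; "dq": joint speeds; "joint_efforts": joint torques, N m; "eef_pos": TCP position; "eef_rot": TCP orientation; "wrist_force": force on the tool from outside, world axes, zero at the start; "torque": the same for the moment, N m; "opening": opening from 0.0 (shut) to 1.0 (fully open); "grasp_force": force on a finger pad.
Only numpy, scipy, OpenCV 4.12 (cv2) and the standard library are available. Lean on these libraries where they do the work, as an engineer would, in place of code of your own. Each camera call takes 0.05 s, during which the arm holds its last target. There are 200 camera calls.

TASK

Clear the hob by nesting the loose pots that stand on it in size order inside the big white pot on the counter, each in the next larger one that is there. Then take the scraper and draw it along the brown burnt streak from the red-dot end to the other end and back again, pressing steadily so that its sprung head stays about half pushed in all the way, but not forcing it against the glass. Finally hook the scraper over the rail at the end next to the hob, slide it along the rail to the yellow band, and leave it hanging there; leave the other kitchen things alone.

Things in the scene. Friction and masses are not known exactly. Their poses are not given: they have to be found in the camera images.
- hob: black glass hob, 300 x 420 mm, fixed, its glass 12 mm above the counter. Origin: centre of its underside; x across the short side (away from the robot), y along the long side.
- streak: flat brown burnt streak on the glass (nothing to bump into), 220 mm long, 14 mm wide. Origin: its middle, at glass height; its y axis runs along it towards the end with the red dot (streak spans y = -110 to +110 mm, red dot at +128 mm).
- pot_d: round straight-sided open pot, white, the biggest, outer rim diameter 168 mm (3 mm less in radius at the foot), height 50 mm, wall 8 mm, floor 6 mm thick. Origin: centre of its underside, z up. It stands on the counter and the others go into it.
- pot_c: round straight-sided open pot, blue, outer rim diameter 132 mm (3 mm less in radius at the foot), height 56 mm, wall 8 mm, floor 6 mm thick. Origin: centre of its underside, z up. May be absent.
- pot_b: round straight-sided open pot, terracotta, outer rim diameter 96 mm (3 mm less in radius at the foot), height 62 mm, wall 8 mm, floor 6 mm thick. Origin: centre of its underside, z up. May be absent.
- pot_a: round straight-sided open pot, yellow, outer rim diameter 60 mm (3 mm less in radius at the foot), height 68 mm, wall 8 mm, floor 6 mm thick. Origin: centre of its underside, z up. May be absent. Nested, each pot's rim stands 12 mm above the rim of the next larger size; if a size is missing the next one goes directly on the floor of the larger one.
- scraper: scraper standing on its sprung head, 100 (x) x 36 (y) x 80 mm high, 0.3 kg. Origin: centre of underside. Steel body z 12-26; orange upright grip 24 (x) x 18 (y) at x = -36, z 26-80; from its top an arm 18 wide runs along +x to x = 46, z 66-80, with a lip (x 34-46) down to z = 54. A C open towards +x: a rail along y enters between lip and body, then the arm rests on it.
- scraper_throat (a point): point on the scraper at x = 5, y = 0, z = 60 mm of its frame, where the rail's centre line lies when the scraper hangs on the rail.
- scraper_head (a joint): how far the scraper's sprung black rubber head (90 x 30 mm) is pushed up into it, from 0 (out) to 0.010 m (fully in). It starts to move at 3.6 N and takes 9.6 N to go fully in; half in is about 6.6 N.
- rail: steel utensil rail, fixed: bar of 12 mm diameter and 340 mm length along its y axis, its centre line 170 mm above the counter, on a post at each end. Origin: on the counter under the bar's middle. Its +y end is the end next to the hob; its x axis points away from the robot.
- mark_point (a point): middle of the yellow band (16 mm wide) round the rail, on the bar's centre line; axes as the rail's.
- mug: blue mug, a bystander; origin: its underside.
- spice: small jar with a red cap, a bystander; origin: its underside.
- salt: small jar with a black cap, a bystander; origin: its underside.
- sugar: white cup, a bystander; origin: its underside.

How it is judged:
By the outcome, as a careful person would: the job done as asked, in the order asked, and still so for the second after the job is handed in, with the robot touching nothing.
Of pot_a, pot_b, pot_c only 2 to 3 are there at a start; the rules pass over those that are not, and their reading is None.
At some moment in a run one of pot_a, pot_b, pot_c may be knocked a few centimetres aside while the robot is not near it.
It also fails if it takes over 200 s, if anything falls off the work surface, if the arm or the gripper's body presses on something with over 40 N, if the wrist force passes 120 N, or if a joint passes its speed limit or range.

## Working session

There is one attempt and no reset: what is moved stays moved. The work goes in short steps, Python scripts to look and compute and a shell command to move; the robot and the scene stay as the last step left them, time stands still between calls to the robot, and variables do not carry over. Pictures are saved under pics/ and viewed, at most 18 in all, crops included, and the job is handed in when it is done.

```bash
ls; mkdir -p pics; python3 - <<'E'
from bench import ctrl
import cv2,pickle
o=ctrl.get_obs(); print(o)
for n in("scene","side","wrist"):
    c=ctrl.camera(n); pickle.dump((ctrl.get_obs(),c),open(f"{n}0.pkl","wb"))
    cv2.imwrite(f"pics/{n}0.png",c["color"][...,::-1]); print(n,c["K"].tolist(),c["distortion"],c.get("pose",c.get("T_tool_cam")))
E
```

```text
pics
{'time_s': 0.0, 'q': array([-2.06320336e-01,  1.81517353e-01,  1.60803007e+00, -1.87386734e-05,
        1.35377645e+00, -2.06282739e-01]), 'dq': array([ 0.00098595, -0.00120509, -0.00024552,  0.00042809,  0.00084113,
        0.00092289]), 'joint_efforts': array([ 3.41415571e-04, -4.44869328e+01, -3.51340663e+01, -2.51131587e-04,
        9.11703974e-03,  3.43231875e-05]), 'eef_pos': array([5.74457972e-01, 1.13445478e-04, 2.38386788e-01]), 'eef_rot': array([-7.19470667e-04,  7.07118376e-01,  7.07094656e-01, -4.81375936e-04]), 'wrist_force': array([-0.28626309,  0.19538811, -0.18168384]), 'torque': array([0.0207241 , 0.00178123, 0.06269993]), 'grasp_force': 0.0, 'opening': 1.0028835116470376}
scene [[412.88306620885425, 0.0, 318.7808774381229], [0.0, 412.88306620885425, 207.46199743070116], [0.0, 0.0, 1.0]] [-0.09375874  0.          0.          0.          0.        ] [[-0.43565067  0.71714529 -0.54397714  1.24546747]
 [ 0.90010946  0.34481827 -0.26627678  0.25479759]
 [-0.00338588 -0.60564263 -0.79572957  1.13040134]
 [ 0.          0.          0.          1.        ]]
side [[369.20294556579165, 0.0, 320.32596092822524], [0.0, 369.20294556579165, 203.2409654304799], [0.0, 0.0, 1.0]] [0.00970351 0.         0.         0.         0.        ] [[-0.92027022 -0.17562318  0.34965586  0.20826807]
 [-0.39048681  0.46920515 -0.79206475  0.68815495]
 [-0.0249554  -0.86544961 -0.50037407  0.62053072]
 [ 0.          0.          0.          1.        ]]
wrist [[294.04938079100634, 0.0, 317.6613139684685], [0.0, 294.04938079100634, 199.00478527464296], [0.0, 0.0, 1.0]] [-0.00217246  0.          0.          0.          0.        ] [[ 4.78131056e-04 -9.46516697e-01 -3.22654480e-01  8.24542690e-02]
 [ 9.99999521e-01  1.77145029e-04  9.62206071e-04 -3.20197715e-04]
 [-8.53587474e-04 -3.22654786e-01  9.46516329e-01 -1.34671633e-01]
 [ 0.00000000e+00  0.00000000e+00  0.00000000e+00  1.00000000e+00]]
```

View pics/scene0.png

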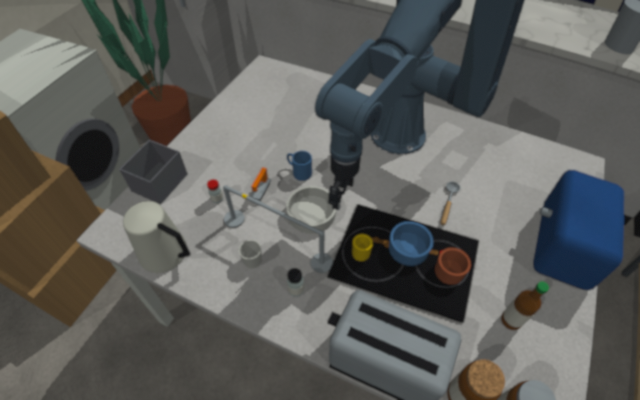

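View pics/side0.png

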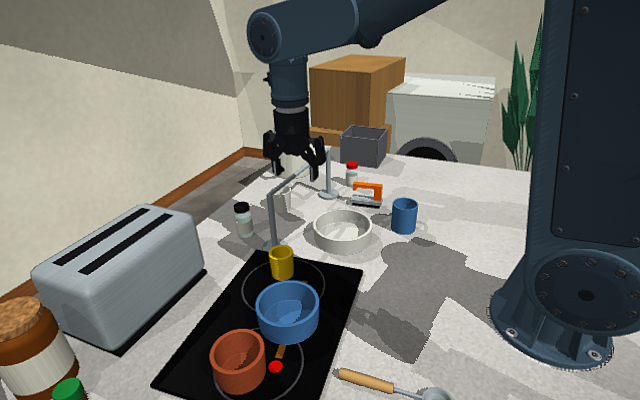

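```bash
cat > h.py <<'E'
import numpy as np, cv2
from bench import ctrl
from scipy.spatial.transform import Rotation as Rn
from scipy.optimize import least_squares
def shot(n):
    o=ctrl.get_obs(); c=ctrl.camera(n)
    if "pose" not in c:
        T=np.eye(4); q=o["eef_rot"]; T[:3,:3]=Rn.from_quat([*q[1:],q[0]]).as_matrix(); T[:3,3]=o["eef_pos"]
        c["pose"]=T@c["T_tool_cam"]
    c["hsv"]=cv2.cvtColor(np.ascontiguousarray(c["color"]),cv2.COLOR_RGB2HSV); return c
def rays(c,uv):
    n=cv2.undistortPoints(np.float64(uv).reshape(-1,1,2),c["K"],c["distortion"]).reshape(-1,2)
    return np.c_[n,np.ones(len(n))]
def pts(c,m):
    """range points of a mask, world"""
    v,u=np.nonzero(m&(c["range_z"]>0)); r=rays(c,np.c_[u,v])*c["range_z"][v,u][:,None]
    return r@c["pose"][:3,:3].T+c["pose"][:3,3]
def plane(c,uv,z):
    d=rays(c,uv)@c["pose"][:3,:3].T; o=c["pose"][:3,3]
    return o+d*((z-o[2])/d[:,2])[:,None]
def proj(c,P):
    T=np.linalg.inv(c["pose"]); P=np.float64(P).reshape(-1,3)@T[:3,:3].T+T[:3,3]
    return cv2.projectPoints(P,np.zeros(3),np.zeros(3),c["K"],c["distortion"])[0].reshape(-1,2)
H={"y":(18,36,120),"b":(100,115,70),"t":(2,11,90),"o":(5,17,180),"r":(175,185,150)}
def mask(c,k,smin=None):
    lo,hi,s=H[k]; h=c["hsv"]; hh=h[...,0].astype(int); 
    m=((hh>=lo)&(hh<=hi))|((hh+180>=lo)&(hh+180<=hi))
    return m&(h[...,1]>=(smin or s))&(h[...,2]>40)
def circ(p,r=None):
    f=(lambda x:np.hypot(p[:,0]-x[0],p[:,1]-x[1])-(r if r else x[2]))
    x0=[*((p[:,:2].max(0)+p[:,:2].min(0))/2)]+([] if r else [.05])
    s=least_squares(f,x0,loss="soft_l1",f_scale=.002); return s.x, np.sqrt(np.mean(s.fun**2))
def comps(m,amin=20):
    n,l,st,ce=cv2.connectedComponentsWithStats(m.astype(np.uint8))
    return [(st[i,4],ce[i].round(),l==i) for i in range(1,n) if st[i,4]>=amin]
E
python3 - <<'E'
from h import *
np.set_printoptions(precision=4,suppress=True)
R={"y":.030,"b":.066,"t":.048}
for n in("scene","side","wrist"):
    c=shot(n)
    for k in "ybtor":
        for a,ce,m in comps(mask(c,k)):
            P=pts(c,m)
            if len(P)<15: continue
            zt=np.percentile(P[:,2],97)
            if zt>.3: continue
            T=P[P[:,2]>zt-.005]
            s=circ(T) if len(T)>10 else None
            print(n,k,a,ce,"zt",round(zt,4),"ctr",P.mean(0),"circ",s and s[0],s and round(s[1],4))
E
```

```text
scene y 35 [  6. 171.] zt 0.0889 ctr [ 0.8693 -1.2305  0.0651] circ None None
scene y 39 [  3. 224.] zt -0.0793 ctr [ 1.011  -1.2047 -0.0836] circ [ 1.011  -1.1985  0.0147] 0.0056
scene y 523 [362. 247.] zt 0.0821 ctr [0.5857 0.0782 0.0504] circ [0.59   0.0781 0.0257] 0.0026
scene y 27 [ 83. 268.] zt -0.5045 ctr [ 0.9113 -1.1492 -0.5369] circ None None
scene y 68 [ 14. 282.] zt -0.4112 ctr [ 1.1391 -1.2948 -0.4204] circ [ 1.9046 -1.3104  0.768 ] 0.0055
scene y 23 [ 42. 282.] zt -0.4085 ctr [ 1.0745 -1.1671 -0.4155] circ None None
scene b 471 [301. 165.] zt 0.0855 ctr [ 0.3641 -0.2449  0.0527] circ [ 0.3605 -0.2469  0.0332] 0.0015
scene b 8267 [582. 231.] zt 0.2022 ctr [0.3231 0.6638 0.161 ] circ [0.2705 0.678  0.083 ] 0.0349
scene b 1630 [410. 242.] zt 0.0698 ctr [0.4967 0.2074 0.036 ] circ [0.506  0.2072 0.0617] 0.0027
scene t 2358 [162. 113.] zt -0.3816 ctr [-0.0528 -1.4058 -0.4294] circ [-0.0972 -1.4492  0.1138] 0.0403
scene t 22 [153.  90.] zt -0.2932 ctr [-0.1678 -1.562  -0.3899] circ None None
scene t 44 [258. 176.] zt 0.0843 ctr [ 0.4929 -0.3432  0.0752] circ [0.4492 0.1103 0.
[... 2031 characters left out ...]
.4903 0.0487] 0.001
side o 25 [ 83. 397.] zt 0.201 ctr [0.5909 0.5531 0.1965] circ [0.6059 0.5649 0.0193] 0.0004
side r 76 [352. 165.] zt 0.0857 ctr [ 0.5908 -0.4663  0.0771] circ [ 0.5876 -0.4588  0.0148] 0.005
side r 152 [275. 366.] zt 0.0148 ctr [0.4747 0.3161 0.0129] circ [0.4746 0.316  0.0097] 0.0034
wrist y 3299 [329. 103.] zt 0.0812 ctr [0.5865 0.0782 0.0534] circ [0.5852 0.0771 0.0257] 0.0023
wrist b 3495 [244.  16.] zt 0.0691 ctr [0.5022 0.1604 0.0409] circ [0.5021 0.2072 0.063 ] 0.0023
wrist b 40 [159. 311.] zt 0.2899 ctr [ 0.3981 -0.1413  0.1038] circ [0.5228 0.0032 0.0092] 0.0003
wrist b 319 [156. 381.] zt 0.0854 ctr [ 0.3602 -0.2728  0.0824] circ [ 0.3319 -0.0786  0.2009] 0.0017
```

View pics/wrist0.png

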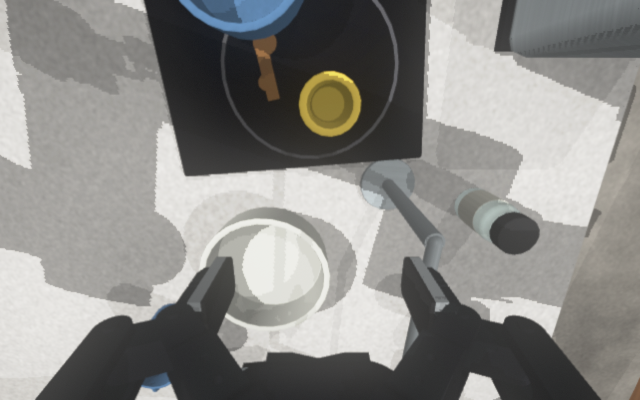

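```bash
python3 - <<'E'
from h import *
np.set_printoptions(precision=4,suppress=True)
for n in("scene","side","wrist"):
    c=shot(n); P=pts(c,np.ones((400,640),bool))
    sat=c["hsv"][...,1]; 
    Q=P[(P[:,2]>.044)&(P[:,2]<.056)&(abs(P[:,0]-.47)<.12)&(abs(P[:,1]+.1)<.12)]
    if len(Q)>20: print(n,"pot_d near",len(Q),circ(Q))
    B=P[(P[:,2]>.145)&(P[:,2]<.185)&(P[:,0]>.5)&(P[:,0]<.85)&(P[:,1]<0.05)&(P[:,1]>-.45)]
    if len(B)>20:
        # exclude gripper: keep dist from tcp axis
        B=B[np.hypot(B[:,0]-.575,B[:,1])>.075]
        m=B.mean(0); u,s,v=np.linalg.svd(B-m,full_matrices=False); t=(B-m)@v[0]
        print(n,"bar",len(B),m,"dir",v[0],"ends",m+v[0]*t.min(),m+v[0]*t.max(),"rms",s[1:]/len(B)**.5)
        ang=t
    h=c["hsv"]; k=mask(c,"y",80)
    v_,u_=np.nonzero(k&(c["range_z"]>0)); Y=pts(c,k); s=(Y[:,2]>.14)&(Y[:,2]<.2)&(Y[:,0]>.4)&(Y[:,0]<.9)
    if s.sum(): print(n,"band",s.sum(),Y[s].mean(0),np.c_[u_,v_][s].mean(0))
E
```

```text
scene pot_d near 268 (array([ 0.5096, -0.1345,  0.0795]), np.float64(0.017827518186165712))
scene bar 576 [ 0.6761 -0.208   0.1723] dir [ 0.2186 -0.9758 -0.0085] ends [ 0.6344 -0.022   0.1739] [ 0.7345 -0.4686  0.17  ] rms [0.0474 0.0074]
scene band 114 [ 0.7448 -0.9378  0.1716] [ 86.5965 156.6316]
side pot_d near 453 (array([ 0.5038, -0.1319,  0.0798]), np.float64(0.023341728710513425))
side bar 351 [ 0.6679 -0.1497  0.1676] dir [-0.1891  0.9818  0.0184] ends [ 0.7174 -0.4067  0.1628] [ 0.6416 -0.0131  0.1702] rms [0.0478 0.008 ]
side band 5 [ 0.7087 -0.9034  0.1726] [266.6 179.8]
wrist pot_d near 2163 (array([ 0.5062, -0.1335,  0.0788]), np.float64(0.0024213064080327645))
wrist bar 1201 [ 0.6594 -0.0446  0.1694] dir [-0.0891 -0.9933  0.0742] ends [ 0.6624 -0.0112  0.1669] [ 0.651  -0.1377  0.1764] rms [0.0075 0.0031]
```

```bash
python3 -m handwheel '[[[0.9,-0.67,0.2,0],[0.9,-0.67,0.2,0],[0.9,-0.67,0.2,0],[0.9,-0.67,0.2,0],[0.9,-0.67,0.2,0],[0.9,-0.67,0.2,0]]]' 40 && python3 -m handwheel '[[[0.138,0,0.45,0],[0.138,0,0.45,0],[0.138,0,0.45,0],[0.138,0,0.45,0]]]'; python3 - <<'E'
from h import *
np.set_printoptions(precision=4,suppress=True)
for n in("scene","side","wrist"):
    c=shot(n)
    for a,ce,m in comps(mask(c,"b"),300):
        P=pts(c,m); P=P[(P[:,2]>.062)&(P[:,2]<.074)&(P[:,1]>.1)&(P[:,1]<.33)]
        if len(P)>60: print(n,ce,len(P),circ(P,.062),circ(P))
c["color"]; cv2.imwrite("pics/w1.png",c["color"][...,::-1])
E
```

```text
time_s: 1.2
eef_pos: [0.4417, 0.1798, 0.1998]
eef_rot: [0.001, 0.707, 0.707, 0.0]
wrist_force: [0.1, -1.0, 0.2]
opening: 0.471
grasp_force: 0.0
time_s: 1.7
eef_pos: [0.4427, 0.2069, 0.1106]
eef_rot: [0.001, 0.708, 0.707, 0.001]
wrist_force: [0.2, -0.0, -0.0]
opening: 0.466
grasp_force: 0.0
scene [410. 243.] 333 (array([0.5061, 0.2069]), np.float64(0.002831409584551279)) (array([0.5061, 0.207 , 0.0615]), np.float64(0.002779106008929024))
side [287. 312.] 676 (array([0.5004, 0.2094]), np.float64(0.0025318500195476955)) (array([0.5004, 0.2096, 0.0615]), np.float64(0.0024886514970253737))
wrist [409. 211.] 6664 (array([0.5003, 0.2072]), np.float64(0.002677119638548934)) (array([0.5004, 0.208 , 0.0606]), np.float64(0.0024094734207539114))
```

View pics/w1.png

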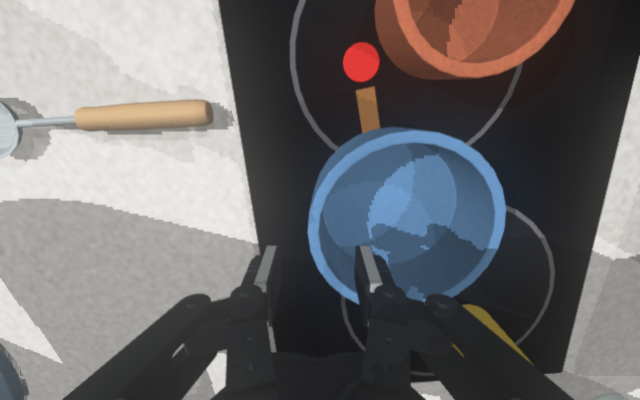

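```bash
python3 -m handwheel '[[[0,-0.018,0.15,0],[0,-0.018,0.22,0],[0,-0.018,0.25,0],[0,-0.018,0.25,0]]]' && python3 -m handwheel '[[[0,0,0,0],[0,0,0,0],[0,0,0,0],[0,0,0,0],[0,0,0,0],[0,0,0,0]]]' 0 &&  python3 -m handwheel '[[[0,0,-0.08,0],[0,0,-0.2,0],[0,0,-0.4,0],[0,0,-0.55,0],[0,0,-0.55,0],[0,0,-0.55,0]]]'; python3 - <<'E'
from h import *
np.set_printoptions(precision=4,suppress=True)
for n in("scene","side","wrist"):
    c=shot(n)
    for a,ce,m in comps(mask(c,"b"),300):
        P=pts(c,m); P=P[(P[:,2]>.02)&(P[:,2]<.25)&(P[:,1]>.1)&(P[:,1]<.33)]
        if len(P)>60:
            print(n,ce,len(P),P[:,2].min(),P[:,2].max()); P=P[P[:,2]>P[:,2].max()-.012]; print(circ(P,.062))
            print(np.linalg.lstsq(np.c_[P[:,:2]-P[:,:2].mean(0),np.ones(len(P))],P[:,2],rcond=None)[0])
E
```

```text
time_s: 2.35
eef_pos: [0.4377, 0.2076, 0.0595]
eef_rot: [0.0, 0.707, 0.707, 0.0]
wrist_force: [-0.6, 0.9, 0.7]
opening: 0.468
grasp_force: 0.0
time_s: 3.1
eef_pos: [0.4385, 0.2076, 0.0602]
eef_rot: [0.001, 0.707, 0.707, 0.001]
wrist_force: [0.6, -2.1, 6.6]
opening: 0.079
grasp_force: 61.8
time_s: 3.85
eef_pos: [0.4361, 0.2075, 0.168]
eef_rot: [-0.001, 0.707, 0.707, -0.001]
wrist_force: [-0.3, -0.4, -3.2]
opening: 0.08
grasp_force: 60.6
scene [419. 223.] 1634 0.11551663903022602 0.24318815654882264
(array([0.5502, 0.1939]), np.float64(0.0028130751338104132))
[1.0227 0.1667 0.2371]
side [282. 278.] 3209 0.11524481753141458 0.22906084144283673
(array([0.4496, 0.2728]), np.float64(6.93398203016531e-10))
[1.9374 1.2186 0.2255]
wrist [444. 224.] 40538 0.11818854228155232 0.2316842910649735
(array([0.4868, 0.2806]), np.float64(0.0005476492940403177))
[1.4015 1.9761 0.2257]
```

```bash
python3 - <<'E'
from h import *
np.set_printoptions(precision=4,suppress=True)
c=shot("side"); cv2.imwrite("pics/s2.png",cv2.resize(c["color"][100:400,120:480,::-1],None,fx=1.6,fy=1.6))
for n in("scene","wrist"):
    c=shot(n); h=c["hsv"]; m=mask(c,"b")&(h[...,1]>110)
    P=pts(c,m); P=P[(P[:,2]>.155)&(P[:,2]<.195)&(P[:,0]>.4)&(P[:,0]<.6)&(P[:,1]>.1)&(P[:,1]<.33)]
    for _ in range(3):
        A=np.c_[P[:,:2]-[.5,.2],np.ones(len(P))]; s=np.linalg.lstsq(A,P[:,2],rcond=None)[0]; r=P[:,2]-A@s; P=P[r>-.004]
    print(n,len(P),s,circ(P,.062))
E
```

```text
scene 268 [-0.0329 -0.0011  0.1714] (array([0.5018, 0.2125]), np.float64(0.0027815917374315537))
wrist 5024 [-0.0435 -0.0002  0.1729] (array([0.4966, 0.2118]), np.float64(0.0020691537071293414))
```

View pics/s2.png

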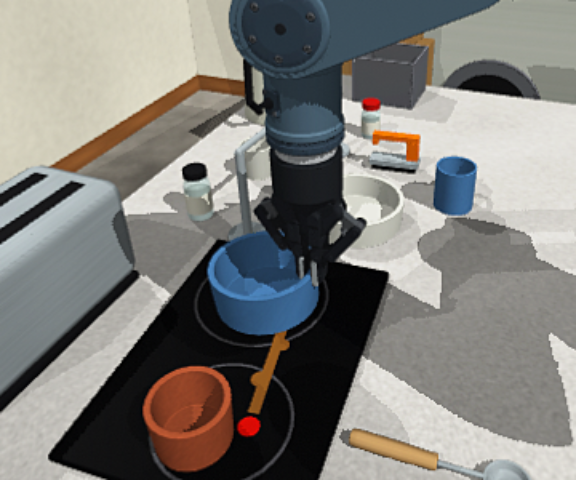

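```bash
python3 -m handwheel '[[[-0.15,0,0,0],[-0.4,0,0,0],[-0.65,0,0,0],[-0.86,0,0,0],[-0.86,0,0,0],[-0.86,0,0,0]]]' && python3 -m handwheel '[[[-0.2,0.038,0,0],[-0.5,0.038,0,0],[-0.75,0.038,0,0],[-0.86,0.038,0,0],[-0.86,0.038,0,0],[-0.86,0.038,0,0],[-0.86,0.038,0,0]]]' && python3 -m handwheel '[[[0,0,0.1,0],[0,0,0.2,0],[0,0,0.25,0],[0,0,0.25,0],[0,0,0.25,0]]]' ; python3 - <<'E'
from h import *
np.set_printoptions(precision=4,suppress=True)
print(ctrl.get_obs()["eef_pos"])
for n in("scene","side","wrist"):
    c=shot(n); h=c["hsv"]; m=mask(c,"b")&(h[...,1]>110)
    A=pts(c,m); P=A[(A[:,2]>.11)&(A[:,2]<.13)&(A[:,0]>.44)&(A[:,0]<.6)&(A[:,1]>-.24)&(A[:,1]<-.04)]
    if len(P)>50: print(n,"c",len(P),circ(P,.062))
    A=pts(c,~m); P=A[(A[:,2]>.044)&(A[:,2]<.055)&(np.hypot(A[:,0]-.506,A[:,1]+.1335)<.092)&(np.hypot(A[:,0]-.506,A[:,1]+.1335)>.07)]
    if len(P)>50: print(n,"d",len(P),circ(P,.080))
    if n!="scene": cv2.imwrite(f"pics/{n}3.png",c["color"][...,::-1])
E
```

```text
time_s: 4.9
eef_pos: [0.4373, 0.0359, 0.169]
eef_rot: [-0.0, 0.707, 0.707, -0.0]
wrist_force: [-0.4, 0.1, -2.3]
opening: 0.077
grasp_force: 61.6
time_s: 5.78
eef_pos: [0.4451, -0.1349, 0.1691]
eef_rot: [-0.0, 0.706, 0.708, 0.0]
wrist_force: [-0.9, -0.4, -2.1]
opening: 0.078
grasp_force: 62.1
time_s: 6.4
eef_pos: [0.4456, -0.1365, 0.12]
eef_rot: [0.001, 0.707, 0.707, 0.0]
wrist_force: [0.2, -0.6, -1.7]
opening: 0.078
grasp_force: 62.1
[ 0.4456 -0.1365  0.12  ]
scene c 329 (array([ 0.5117, -0.1302]), np.float64(0.0031211540338571186))
scene d 175 (array([ 0.5095, -0.1349]), np.float64(0.0025373858218994713))
side c 510 (array([ 0.5045, -0.1274]), np.float64(0.002551416985342343))
side d 280 (array([ 0.5048, -0.132 ]), np.float64(0.002504286245058634))
wrist c 74 (array([ 0.5083, -0.1322]), np.float64(0.0014778987833638088))
wrist d 3552 (array([ 0.5059, -0.1361]), np.float64(0.002390077931599675))
```

View pics/wrist3.png

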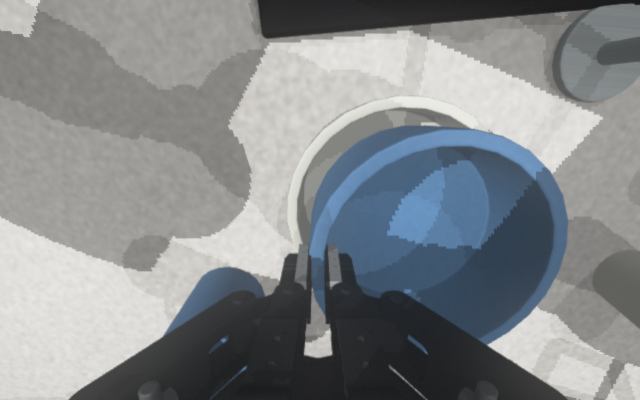

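```bash
python3 -m handwheel '[[[-0.022,-0.006,0,0],[-0.022,-0.006,0.1,0],[-0.022,-0.006,0.2,0],[-0.022,-0.006,0.27,0],[-0.022,-0.006,0.3,0],[-0.022,-0.006,0.3,0],[-0.022,-0.006,0.3,0]]]' && python3 -m handwheel '[[[0,0,0,0],[0,0,0,0],[0,0,0,0],[0,0,0,0]]]' 18 && python3 -m handwheel '[[[0,0,-0.1,0],[0,0,-0.3,0],[0,0,-0.5,0],[0,0,-0.5,0]]]' 40; python3 - <<'E'
from h import *
np.set_printoptions(precision=4,suppress=True)
print(ctrl.get_obs()["eef_pos"])
for n in("scene","side","wrist"):
    c=shot(n); h=c["hsv"]; m=mask(c,"b")
    A=pts(c,m); P=A[(A[:,2]>.05)&(A[:,2]<.085)&(A[:,0]>.43)&(A[:,0]<.6)&(A[:,1]>-.24)&(A[:,1]<-.04)]
    zt=np.percentile(P[:,2],97); P=P[P[:,2]>zt-.005]
    if len(P)>50: print(n,"c",len(P),zt,circ(P,.062))
    A=pts(c,~m); P=A[(A[:,2]>.044)&(A[:,2]<.055)&(np.hypot(A[:,0]-.506,A[:,1]+.1335)<.092)&(np.hypot(A[:,0]-.506,A[:,1]+.1335)>.07)]
    if len(P)>50: print(n,"d",len(P),circ(P,.080))
    A=pts(c,mask(c,"t")); P=A[(A[:,2]>.067)&(A[:,2]<.085)&(A[:,0]>.40)&(A[:,0]<.7)&(A[:,1]>.2)&(A[:,1]<.45)]
    if len(P)>50: print(n,"b",len(P),circ(P,.044))
    A=pts(c,mask(c,"y")); P=A[(A[:,2]>.073)&(A[:,2]<.088)&(A[:,0]>.40)&(A[:,0]<.7)&(A[:,1]>-.05)&(A[:,1]<.25)]
    if len(P)>50: print(n,"a",len(P),circ(P,.026))
E
```

```text
time_s: 7.42
eef_pos: [0.4443, -0.1411, 0.0599]
eef_rot: [0.001, 0.707, 0.707, 0.0]
wrist_force: [0.2, -1.0, -2.0]
opening: 0.08
grasp_force: 62.2
time_s: 7.92
eef_pos: [0.4439, -0.1408, 0.0594]
eef_rot: [0.0, 0.707, 0.707, 0.0]
wrist_force: [0.4, 0.3, -0.1]
opening: 0.212
grasp_force: 0.0
time_s: 8.43
eef_pos: [0.446, -0.1421, 0.1626]
eef_rot: [0.003, 0.707, 0.707, 0.001]
wrist_force: [-0.7, -0.4, 0.1]
opening: 0.472
grasp_force: 0.0
[ 0.446  -0.1421  0.1626]
scene c 151 0.06571304956311486 (array([ 0.507 , -0.1362]), np.float64(0.0026061535445464387))
scene d 247 (array([ 0.5092, -0.1351]), np.float64(0.002568784613231445))
scene b 286 (array([0.5308, 0.3481]), np.float64(0.0028850559702832835))
scene a 148 (array([0.5899, 0.0782]), np.float64(0.0025889847636150504))
side c 281 0.06267895515827149 (array([ 0.5014, -0.134 ]), np.float64(0.0026651496250055767))
side d 308 (array([ 0.5047, -0.1321]), np.float64(0.0025885273556014703))
side b 807 (array([0.5252, 0.3507]), np.float64(0.0025360613431899205))
side a 211 (array([0.5839, 0.0807]), np.float64(0.0024740796170929827))
wrist c 
[... 415 characters left out ...]
  File "h.py", line 12, in rays
    n=cv2.undistortPoints(np.float64(uv).reshape(-1,1,2),c["K"],c["distortion"]).reshape(-1,2)
      ~~~~~~~~~~~~~~~~~~~^^^^^^^^^^^^^^^^^^^^^^^^^^^^^^^^^^^^^^^^^^^^^^^^^^^^^^^
cv2.error: OpenCV(4.12.0) /io/opencv/modules/calib3d/src/undistort.dispatch.cpp:347: error: (-215:Assertion failed) CV_IS_MAT(_src) && CV_IS_MAT(_dst) && (_src->rows == 1 || _src->cols == 1) && (_dst->rows == 1 || _dst->cols == 1) && _src->cols + _src->rows - 1 == _dst->rows + _dst->cols - 1 && (CV_MAT_TYPE(_src->type) == CV_32FC2 || CV_MAT_TYPE(_src->type) == CV_64FC2) && (CV_MAT_TYPE(_dst->type) == CV_32FC2 || CV_MAT_TYPE(_dst->type) == CV_64FC2) in function 'cvUndistortPointsInternal'
```

```bash
sed -i 's/    """range points of a mask, world"""/    m=m\&(c["range_z"]>0)\n    if not m.any(): return np.zeros((0,3))/' h.py; python3 -m handwheel '[[[0.9,0,-0.1,0],[0.9,0,-0.1,0],[0.9,0,-0.1,0],[0.9,0,-0.1,0],[0.9,0,-0.1,0]]]' && python3 -m handwheel '[[[0.9,0.18,0,0],[0.9,0.18,0,0],[0.9,0.18,0,0],[0.9,0.18,0,0],[0.9,0.18,0,0]]]' && python3 -m handwheel '[[[0.65,0,0.3,0],[0.65,0,0.3,0],[0.65,0,0.3,0],[0.65,0,0.3,0]]]'; cat > look.py <<'E'
from h import *
import sys
np.set_printoptions(precision=4,suppress=True)
print(ctrl.get_obs()["eef_pos"])
# key, colour, rim radius mid, zlo, zhi, x0,x1,y0,y1
W={"a":("y",.026,.073,.088,.4,.75,-.08,.28),"b":("t",.044,.068,.084,.4,.75,.2,.48),"c":("b",.062,.056,.074,.4,.6,-.25,0)}
def look(keys,cams=("scene","side","wrist"),zoff=0,save=None):
    for n in cams:
        c=shot(n)
        for k in keys:
            q,r,z0,z1,x0,x1,y0,y1=W[k]; A=pts(c,mask(c,q)); P=A[(A[:,2]>z0+zoff)&(A[:,2]<z1+zoff)&(A[:,0]>x0)&(A[:,0]<x1)&(A[:,1]>y0)&(A[:,1]<y1)]
            if len(P)>40:
                zt=np.percentile(P[:,2],95); P=P[P[:,2]>zt-.006]; s=circ(P,r); print(n,k,len(P),"zt",round(zt,4),s[0],round(s[1],4))
        if save==n: cv2.imwrite(f"pics/{n}_{int(ctrl.get_obs()['time_s']*10)}.png",c["color"][...,::-1])
if __name__=="__main__": look(sys.argv[1],save=sys.argv[2] if len(sys.argv)>2 else None)
E
python3 look.py ab
```

```text
time_s: 9.2
eef_pos: [0.4431, 0.0392, 0.1781]
eef_rot: [-0.001, 0.707, 0.707, -0.001]
wrist_force: [-0.7, -0.2, 0.6]
opening: 0.463
grasp_force: 0.0
time_s: 9.82
eef_pos: [0.4798, 0.2177, 0.1782]
eef_rot: [-0.0, 0.708, 0.707, -0.001]
wrist_force: [-0.1, -0.5, -0.2]
opening: 0.469
grasp_force: 0.0
time_s: 10.32
eef_pos: [0.4798, 0.3479, 0.1185]
eef_rot: [-0.0, 0.707, 0.707, -0.001]
wrist_force: [-0.0, -0.4, 0.2]
opening: 0.47
grasp_force: 0.0
[0.4798 0.3479 0.1185]
scene a 114 zt 0.0833 [0.5893 0.0782] 0.0026
scene b 203 zt 0.0775 [0.5302 0.3483] 0.0028
side a 171 zt 0.0807 [0.5837 0.0805] 0.0025
side b 651 zt 0.0753 [0.5257 0.3503] 0.0025
wrist b 4524 zt 0.0749 [0.5261 0.3491] 0.0025
```

```bash
python3 -m handwheel '[[[0.006,0.011,0.12,0],[0.006,0.011,0.22,0],[0.006,0.011,0.26,0],[0.006,0.011,0.26,0]]]' && python3 -m handwheel '[[[0,0,0,0],[0,0,0,0],[0,0,0,0],[0,0,0,0],[0,0,0,0],[0,0,0,0]]]' 0 &&  python3 -m handwheel '[[[0,0,-0.08,0],[0,0,-0.2,0],[0,0,-0.4,0],[0,0,-0.6,0],[0,0,-0.6,0],[0,0,-0.6,0]]]' && python3 -m handwheel '[[[-0.15,0,0,0],[-0.4,0,0,0],[-0.65,0,0,0],[-0.9,0,0,0],[-0.9,0,0,0],[-0.9,0,0,0]]]' && python3 -m handwheel '[[[-0.15,-0.1,0,0],[-0.4,-0.1,0,0],[-0.65,-0.1,0,0],[-0.9,-0.1,0,0],[-0.9,-0.1,0,0],[-0.9,-0.1,0,0]]]'
```

```text
time_s: 10.98
eef_pos: [0.4817, 0.3498, 0.0668]
eef_rot: [-0.0, 0.707, 0.707, -0.001]
wrist_force: [0.0, 0.3, -0.4]
opening: 0.465
grasp_force: 0.0
time_s: 11.72
eef_pos: [0.483, 0.3506, 0.0683]
eef_rot: [0.001, 0.707, 0.707, 0.001]
wrist_force: [0.2, -1.4, 5.0]
opening: 0.082
grasp_force: 56.7
time_s: 12.48
eef_pos: [0.481, 0.3502, 0.1864]
eef_rot: [-0.0, 0.707, 0.707, -0.001]
wrist_force: [-0.3, 0.6, -2.9]
opening: 0.075
grasp_force: 58.3
time_s: 13.22
eef_pos: [0.4811, 0.1704, 0.1859]
eef_rot: [-0.001, 0.707, 0.707, -0.001]
wrist_force: [0.2, 0.1, -1.7]
opening: 0.078
grasp_force: 58.7
time_s: 13.98
eef_pos: [0.4618, -0.0085, 0.1867]
eef_rot: [-0.001, 0.707, 0.707, -0.0]
wrist_force: [0.1, 0.8, -3.0]
opening: 0.075
grasp_force: 58.8
```

```bash
python3 -m handwheel '[[[-0.15,0,0,0],[-0.4,-0.02,0,0],[-0.64,-0.02,0,0],[-0.64,-0.02,0.1,0],[-0.64,-0.02,0.2,0],[-0.64,-0.02,0.25,0],[-0.64,-0.02,0.25,0],[-0.64,-0.02,0.25,0]]]'; python3 - <<'E'
from look import *
look("c"); W["b"]=("t",.044,.135,.155,.4,.75,-.25,0); look("b",save="wrist")
E
ls pics
```

```text
time_s: 14.98
eef_pos: [0.4587, -0.1372, 0.138]
eef_rot: [0.001, 0.707, 0.708, 0.0]
wrist_force: [-0.4, -0.6, -1.7]
opening: 0.08
grasp_force: 58.7
[ 0.4587 -0.1372  0.138 ]
scene c 147 zt 0.0649 [ 0.506 -0.137] 0.0025
side c 215 zt 0.0627 [ 0.5013 -0.1339] 0.0026
wrist c 2898 zt 0.0631 [ 0.5026 -0.138 ] 0.0023
scene b 143 zt 0.1458 [ 0.5062 -0.1359] 0.0037
side b 189 zt 0.1429 [ 0.5004 -0.1331] 0.003
wrist b 6005 zt 0.1439 [ 0.5001 -0.1365] 0.0024
s2.png
scene0.png
side0.png
side3.png
w1.png
wrist0.png
wrist3.png
wrist_152.png
```

```bash
python3 -m handwheel '[[[-0.005,0.006,0.1,0],[-0.005,0.006,0.2,0],[-0.005,0.006,0.28,0],[-0.005,0.006,0.32,0],[-0.005,0.006,0.325,0],[-0.005,0.006,0.325,0]]]' && python3 -m handwheel '[[[0,0,0,0],[0,0,0,0],[0,0,0,0],[0,0,0,0]]]' 18 && python3 -m handwheel '[[[0,0,-0.1,0],[0,0,-0.3,0],[0,0,-0.6,0],[0,0,-0.6,0]]]' 36; python3 - <<'E'
from look import *
W["b"]=("t",.044,.06,.09,.4,.75,-.25,0); look("abc")
E
```

```text
time_s: 16.02
eef_pos: [0.4596, -0.1388, 0.0728]
eef_rot: [0.0, 0.707, 0.707, 0.0]
wrist_force: [0.8, -0.1, -2.3]
opening: 0.077
grasp_force: 58.8
time_s: 16.52
eef_pos: [0.4593, -0.1386, 0.0724]
eef_rot: [0.0, 0.707, 0.707, 0.0]
wrist_force: [0.1, 0.1, 0.6]
opening: 0.212
grasp_force: 0.0
time_s: 17.02
eef_pos: [0.4623, -0.1403, 0.1975]
eef_rot: [0.005, 0.707, 0.707, 0.001]
wrist_force: [-0.4, -0.6, -0.6]
opening: 0.419
grasp_force: 0.0
[ 0.4623 -0.1403  0.1975]
scene a 106 zt 0.0836 [0.5894 0.0776] 0.0023
scene b 145 zt 0.0773 [ 0.5061 -0.1382] 0.0026
scene c 148 zt 0.0656 [ 0.5069 -0.1368] 0.0024
side a 187 zt 0.0807 [0.5838 0.0806] 0.0025
side b 223 zt 0.0744 [ 0.4998 -0.1355] 0.0025
side c 216 zt 0.0627 [ 0.5013 -0.134 ] 0.0026
wrist b 2658 zt 0.075 [ 0.5002 -0.1387] 0.0024
wrist c 3175 zt 0.0631 [ 0.5023 -0.1373] 0.0024
```

```bash
python3 -m handwheel '[[[0.5,0,0,0],[0.9,0,0,0],[0.9,0.1,0,0],[0.9,0.3,0,0],[0.9,0.49,0,0],[0.9,0.49,0,0]]]' && python3 -m handwheel '[[[0.19,0,0.33,0],[0.19,0,0.33,0],[0.19,0,0.33,0],[0.19,0,0.33,0]]]'; python3 look.py a wrist; ls pics
```

```text
time_s: 17.92
eef_pos: [0.5577, 0.0416, 0.1898]
eef_rot: [-0.001, 0.707, 0.707, -0.001]
wrist_force: [-0.7, -0.6, -0.5]
opening: 0.421
grasp_force: 0.0
time_s: 18.42
eef_pos: [0.5581, 0.0787, 0.1279]
eef_rot: [0.001, 0.707, 0.707, 0.001]
wrist_force: [-0.6, 0.2, -0.1]
opening: 0.422
grasp_force: 0.0
[0.5581 0.0787 0.1279]
scene a 111 zt 0.0832 [0.5894 0.0779] 0.0024
side a 181 zt 0.0807 [0.5842 0.0805] 0.0025
wrist a 2453 zt 0.0809 [0.5848 0.0785] 0.0024
s2.png
scene0.png
side0.png
side3.png
w1.png
wrist0.png
wrist3.png
wrist_152.png
wrist_185.png
```

```bash
python3 -m handwheel '[[[0,0.004,0.12,0],[0,0.004,0.24,0],[0,0.004,0.28,0],[0,0.004,0.28,0]]]' && python3 -m handwheel '[[[0,0,0,0],[0,0,0,0],[0,0,0,0],[0,0,0,0],[0,0,0,0],[0,0,0,0]]]' 0 &&  python3 -m handwheel '[[[0,0,-0.08,0],[0,0,-0.2,0],[0,0,-0.4,0],[0,0,-0.65,0],[0,0,-0.65,0],[0,0,-0.65,0]]]' && python3 -m handwheel '[[[0,-0.2,0,0],[0,-0.42,0,0],[-0.15,-0.42,0,0],[-0.4,-0.42,0,0],[-0.65,-0.42,0,0],[-0.9,-0.42,0,0],[-0.9,-0.42,0,0],[-0.9,-0.42,0,0]]]' && python3 -m handwheel '[[[-0.19,0,0,0],[-0.19,0,0.1,0],[-0.19,0,0.2,0],[-0.19,0,0.25,0],[-0.19,0,0.25,0]]]'; python3 - <<'E'
from look import *
W["b"]=("t",.044,.06,.09,.4,.75,-.25,0); look("b"); W["a"]=("y",.026,.14,.175,.4,.75,-.25,0); look("a")
E
```

```text
time_s: 19.08
eef_pos: [0.5581, 0.0792, 0.0705]
eef_rot: [-0.0, 0.707, 0.707, -0.0]
wrist_force: [-0.2, 0.3, 0.7]
opening: 0.418
grasp_force: 0.0
time_s: 19.82
eef_pos: [0.5595, 0.0792, 0.0718]
eef_rot: [0.001, 0.707, 0.707, 0.001]
wrist_force: [1.5, -0.4, 6.3]
opening: 0.105
grasp_force: 54.7
time_s: 20.58
eef_pos: [0.5572, 0.0796, 0.2]
eef_rot: [-0.0, 0.707, 0.707, -0.0]
wrist_force: [-0.7, 0.2, -2.0]
opening: 0.098
grasp_force: 67.6
time_s: 21.58
eef_pos: [0.4729, -0.0999, 0.1987]
eef_rot: [-0.002, 0.707, 0.707, -0.0]
wrist_force: [-0.3, 1.3, -0.7]
opening: 0.093
grasp_force: 67.9
time_s: 22.2
eef_pos: [0.4735, -0.1373, 0.1494]
eef_rot: [-0.001, 0.707, 0.708, -0.0]
wrist_force: [-0.2, 0.1, -0.2]
opening: 0.097
grasp_force: 67.9
[ 0.4735 -0.1373  0.1494]
scene b 115 zt 0.0774 [ 0.5045 -0.1383] 0.0025
side b 168 zt 0.0745 [ 0.4996 -0.1358] 0.0026
wrist b 2439 zt 0.075 [ 0.5007 -0.1394] 0.0024
scene a 81 zt 0.1624 [ 0.5041 -0.1379] 0.0048
side a 109 zt 0.1591 [ 0.4984 -0.1354] 0.0041
wrist a 3429 zt 0.1598 [ 0.4981 -0.1384] 0.0024
```

```bash
python3 -m handwheel '[[[-0.003,0.008,0.1,0],[-0.003,0.008,0.2,0],[-0.003,0.008,0.28,0],[-0.003,0.008,0.32,0],[-0.003,0.008,0.33,0],[-0.003,0.008,0.33,0]]]' && python3 -m handwheel '[[[0,0,0,0],[0,0,0,0],[0,0,0,0],[0,0,0,0]]]' 18 && python3 -m handwheel '[[[0,0,-0.1,0],[0,0,-0.3,0],[0,0,-0.6,0],[0,0,-0.6,0],[0,0,-0.6,0]]]' 85; python3 - <<'E'
from look import *
W["b"]=("t",.044,.06,.09,.4,.75,-.25,0); W["a"]=("y",.026,.07,.105,.4,.6,-.25,0); look("abc")
c=shot("scene"); cv2.imwrite("pics/sc5.png",cv2.resize(c["color"][130:330,170:470,::-1],None,fx=2.6,fy=2.6,interpolation=cv2.INTER_CUBIC))
E
```

```text
time_s: 23.25
eef_pos: [0.4759, -0.1394, 0.0847]
eef_rot: [0.0, 0.707, 0.707, 0.0]
wrist_force: [-0.5, 0.1, -1.5]
opening: 0.095
grasp_force: 67.9
time_s: 23.75
eef_pos: [0.4757, -0.1392, 0.0844]
eef_rot: [0.0, 0.707, 0.707, 0.0]
wrist_force: [0.0, -0.3, -0.6]
opening: 0.212
grasp_force: 0.0
time_s: 24.38
eef_pos: [0.4755, -0.1391, 0.2041]
eef_rot: [0.0, 0.707, 0.707, 0.0]
wrist_force: [0.9, 0.3, -0.5]
opening: 0.993
grasp_force: 0.0
[ 0.4755 -0.1391  0.2041]
scene a 103 zt 0.0887 [ 0.5022 -0.1415] 0.0025
scene b 108 zt 0.0774 [ 0.5058 -0.1378] 0.0021
scene c 149 zt 0.0658 [ 0.5065 -0.137 ] 0.0026
side a 136 zt 0.0862 [ 0.4964 -0.1377] 0.0026
side b 160 zt 0.0744 [ 0.4996 -0.1359] 0.0025
side c 221 zt 0.0624 [ 0.5015 -0.1342] 0.0025
wrist a 1590 zt 0.087 [ 0.4975 -0.1412] 0.0024
wrist b 2467 zt 0.0751 [ 0.5005 -0.1388] 0.0024
wrist c 3025 zt 0.0632 [ 0.5023 -0.1373] 0.0023
```

View pics/sc5.png

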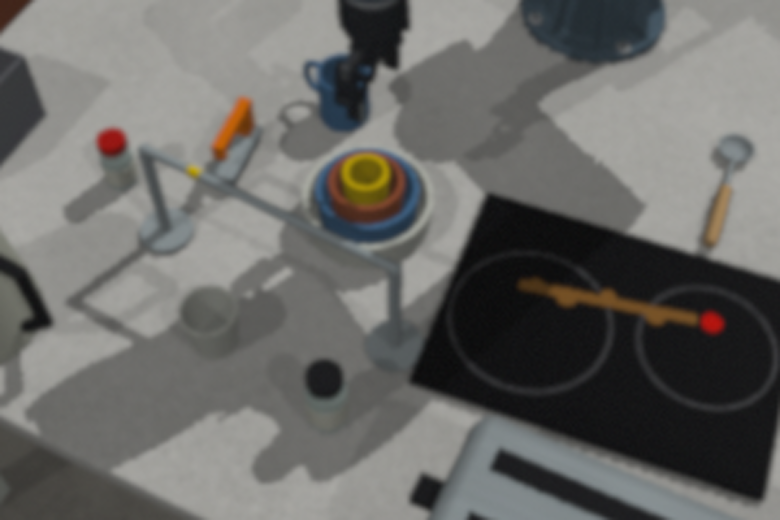

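```bash
python3 -m handwheel '[[[-0.8,0.1,-0.25,0],[-0.8,0.1,-0.25,0],[-0.8,0.1,-0.25,0],[-0.8,0.1,-0.25,0],[-0.8,0.1,-0.25,0],[-0.8,0.1,-0.25,0],[-0.8,0.1,-0.25,0]]]' && cat > m.py <<'E'
from h import *
np.set_printoptions(precision=4,suppress=True)
allb=[]
for n in("scene","side","wrist"):
    c=shot(n)
    if n=="wrist": cv2.imwrite("pics/w6.png",c["color"][...,::-1])
    # streak on glass plane
    h=c["hsv"]; m=(h[...,0]>=6)&(h[...,0]<=18)&(h[...,1]>110)&(h[...,2]>60)
    v,u=np.nonzero(m); P=plane(c,np.c_[u,v],.012); P=P[(P[:,0]>.42)&(P[:,0]<.64)&(P[:,1]>.02)&(P[:,1]<.4)]
    if len(P)>50:
        mm=P.mean(0); _,s,vv=np.linalg.svd((P-mm)[:,:2],full_matrices=False); d=vv[0]*np.sign(vv[0][1]); t=(P-mm)[:,:2]@d
        t0,t1=np.percentile(t,[.5,99.5]); print(n,"streak",len(P),"mid",mm[:2]+d*(t0+t1)/2,"dir",d,"len",t1-t0)
    v,u=np.nonzero(mask(c,"r")); P=plane(c,np.c_[u,v],.012); P=P[(P[:,0]>.42)&(P[:,0]<.64)&(P[:,1]>.2)&(P[:,1]<.4)]
    if len(P)>10: print(n,"red",len(P),P.mean(0))
    # scraper orange
    O=pts(c,(h[...,0]>=5)&(h[...,0]<=17)&(h[...,1]>150)); O=O[(abs(O[:,0]-.49)<.1)&(abs(O[:,1]+.335)<.1)&(O[:,2]<.1)]
    if len(O)>30:
        zt=np.percentile(O[:,2],95); T=O[O[:,2]>zt-.006]; xy=T[:,:2].astype(np.float32)
        (cx,cy),wh,ang=cv2.minAreaRect(xy*1000); print(n,"scr top z",zt,len(T),"rect",cx,cy,wh,ang, "mean",T.mean(0)[:2])
        L=O[O[:,2]<.06]; print("   low grip",len(L),L.mean(0) if len(L) else None)
    # bar
    A=pts(c,h[...,1]<70); B=A[(A[:,2]>.155)&(A[:,2]<.185)&(A[:,1]<-.03)&(A[:,1]>-.33)&(abs(A[:,0]-.66-.12*(A[:,1]+.15)*-1)<.06)]
    e=ctrl.get_obs()["eef_pos"]; B=B[np.hypot(B[:,0]-e[0],B[:,1]-e[1])>.1]
    if len(B)>60:
        f=lambda x,B=B:np.hypot((B[:,0]-x[0]-x[1]*(B[:,1]+.15))/np.hypot(1,x[1]),B[:,2]-x[2])-.006
        s=least_squares(f,[np.median(B[:,0]),0,.17],loss="soft_l1",f_scale=.001); g=abs(s.fun)<.006
        print(n,"bar",len(B),g.sum(),s.x,"rms",np.sqrt(np.mean(s.fun[g]**2)),"y",B[g][:,1].min(),B[g][:,1].max())
    k=(h[...,0]>=18)&(h[...,0]<=36)&(h[...,1]>90); Y=pts(c,k); Y=Y[(Y[:,2]>.15)&(Y[:,2]<.19)&(Y[:,0]>.55)&(Y[:,0]<.8)&(Y[:,1]>-.4)&(Y[:,1]<0)]
    if len(Y): print(n,"band",len(Y),Y.mean(0),Y[:,1].min(),Y[:,1].max())
E
python3 m.py
```

```text
time_s: 25.45
eef_pos: [0.4956, -0.298, 0.2539]
eef_rot: [-0.0, 0.707, 0.708, 0.0]
wrist_force: [0.2, -0.7, -0.6]
opening: 0.995
grasp_force: 0.0
scene streak 400 mid [0.5016 0.1934] dir [-0.2016  0.9795] len 0.215468980941894
scene red 83 [0.4753 0.3156 0.012 ]
scene scr top z 0.08352880827723912 76 rect 500.73486328125 -336.6343078613281 (91.38816833496094, 14.272841453552246) 6.184475898742676 mean [ 0.5032 -0.3361]
   low grip 25 [ 0.4709 -0.3376  0.0464]
scene bar 372 372 [0.6576 0.0738 0.1712] rms 0.0015412103870915072 y -0.3293898980441477 -0.030072588845516335
scene band 17 [ 0.65   -0.2851  0.176 ] -0.29395813254779607 -0.2769069252232526
side streak 665 mid [0.5017 0.1909] dir [-0.1978  0.9802] len 0.21702735118998706
side red 159 [0.4752 0.3156 0.012 ]
side scr top z 0.08024552431277507 98 rect 494.781982421875 -338.34002685546875 (91.40179443359375, 24.534021377563477) 7.145585536956787 mean [ 0.4932 -0.3347]
   low grip 73 [ 0.4608 -0.3337  0.0442]
side bar 265 265 [0.6544 0.0719 0.1695] rms 0.0009597835162774626 y -0.32920587066541473 -0.030051997495438076
side band 12 [ 0.6411 -0.285   0.1739] -0.29368584052720514 -0.2762646174841905
wrist scr top z 0.08124112983681973 1074 rect 495.35748291015625 -338.4818115234375 (90.81250762939453, 15.740069389343262) 6.740261554718018 mean [ 0.4954 -0.338 ]
   low grip 0 None
wrist bar 4633 4633 [0.655  0.0727 0.1702] rms 0.0006761399394733257 y -0.3299555972433787 -0.1553367224154392
wrist band 388 [ 0.6424 -0.2855  0.1749] -0.29436796664458775 -0.277783591306753
```

View pics/w6.png

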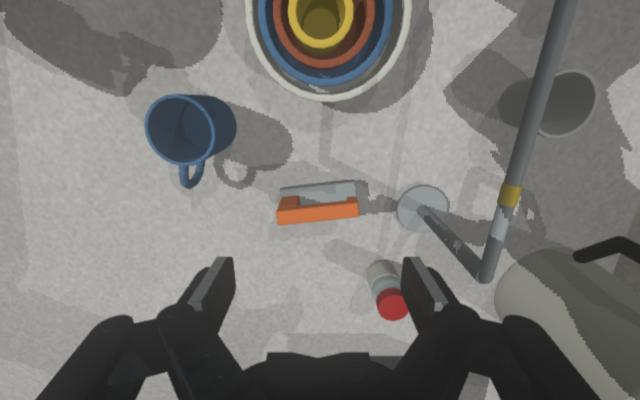

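```bash
python3 -m handwheel '[[[-0.22,-0.175,0,0.3],[-0.22,-0.175,0,0.6],[-0.22,-0.175,0,0.97],[-0.22,-0.175,0,0.97],[-0.22,-0.175,0,0.97],[-0.22,-0.175,0.1,0.97],[-0.22,-0.175,0.3,0.97],[-0.22,-0.175,0.5,0.97],[-0.22,-0.175,0.5,0.97],[-0.22,-0.175,0.5,0.97]]]' 50 ; cat > t.py <<'E'
from h import *
np.set_printoptions(precision=4,suppress=True)
o=ctrl.get_obs(); q=o["eef_rot"]; R=Rn.from_quat([*q[1:],q[0]]).as_matrix(); print(o["eef_pos"],"yaw of tool x",np.arctan2(R[1,0],R[0,0]),"z",R[:,2],"q6",o["q"][5],o["wrist_force"])
E
python3 t.py; python3 m.py | grep -A1 scr; python3 - <<'E'
import cv2;i=cv2.imread("pics/w6.png");cv2.imwrite("pics/w7.png",i)
E
```

```text
time_s: 26.85
eef_pos: [0.4613, -0.3438, 0.1559]
eef_rot: [0.001, 0.998, 0.059, 0.001]
wrist_force: [0.8, -0.3, 0.6]
opening: 0.581
grasp_force: 0.0
[ 0.4613 -0.3438  0.1559] yaw of tool x 0.11871015955516157 z [ 0.0013 -0.0014 -1.    ] q6 0.605419146978092 [ 0.7552 -0.263   0.6469]
scene scr top z 0.08381116538817922 64 rect 502.1425476074219 -336.22930908203125 (91.68622589111328, 14.354501724243164) 7.547828197479248 mean [ 0.4977 -0.3365]
   low grip 24 [ 0.4708 -0.3374  0.0462]
--
side scr top z 0.08012326883809369 102 rect 494.39898681640625 -333.735595703125 (90.11236572265625, 24.48202896118164) 10.128429412841797 mean [ 0.4935 -0.3339]
   low grip 73 [ 0.4615 -0.3333  0.0441]
--
wrist scr top z 0.08114810665373101 2593 rect 495.38824462890625 -339.37103271484375 (91.45079803466797, 16.325807571411133) 6.897436618804932 mean [ 0.4969 -0.339 ]
   low grip 0 None
```

View pics/w7.png

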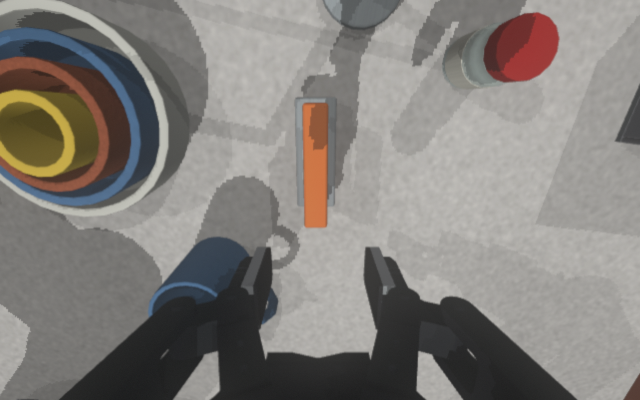

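```bash
python3 -m handwheel '[[[0,-0.005,0.2,0],[0,-0.005,0.35,0],[0,-0.005,0.48,0],[0,-0.005,0.54,0],[0,-0.005,0.54,0],[0,-0.005,0.54,0]]]' && python3 -m handwheel '[[[0,0,0,0],[0,0,0,0],[0,0,0,0],[0,0,0,0],[0,0,0,0],[0,0,0,0]]]' 0 && python3 t.py; python3 -m handwheel '[[[0,0,-0.05,0],[0,0,-0.2,0],[0,0,-0.4,0],[0,0,-0.6,0],[0,0,-0.6,0],[0,0,-0.6,0],[0,0,-0.6,0],[0,0,-0.6,0]]]'; python3 t.py;python3 - <<'E'
from h import *
np.set_printoptions(precision=4,suppress=True)
c=shot("side"); cv2.imwrite("pics/s8.png",cv2.resize(c["color"][60:300,250:550,::-1],None,fx=2.4,fy=2.4,interpolation=cv2.INTER_CUBIC))
E
```

```text
time_s: 27.75
eef_pos: [0.4613, -0.3431, 0.0478]
eef_rot: [0.001, 0.998, 0.058, 0.001]
wrist_force: [-0.5, -0.2, -0.1]
opening: 0.588
grasp_force: 0.0
time_s: 28.5
eef_pos: [0.4608, -0.3426, 0.0465]
eef_rot: [0.0, 0.998, 0.058, 0.0]
wrist_force: [1.4, -1.3, 1.6]
opening: 0.202
grasp_force: 60.0
[ 0.4608 -0.3426  0.0465] yaw of tool x 0.11571931736841064 z [ 0.0008 -0.0008 -1.    ] q6 0.6091488713352884 [ 1.383  -1.3377  1.5833]
time_s: 29.5
eef_pos: [0.4598, -0.3415, 0.1647]
eef_rot: [-0.001, 0.998, 0.058, -0.001]
wrist_force: [-0.2, -0.2, -3.1]
opening: 0.203
grasp_force: 59.5
[ 0.4598 -0.3415  0.1647] yaw of tool x 0.11574033930178779 z [-0.002   0.0022 -1.    ] q6 0.6091747610554148 [-0.247  -0.1502 -3.1091]
```

View pics/s8.png

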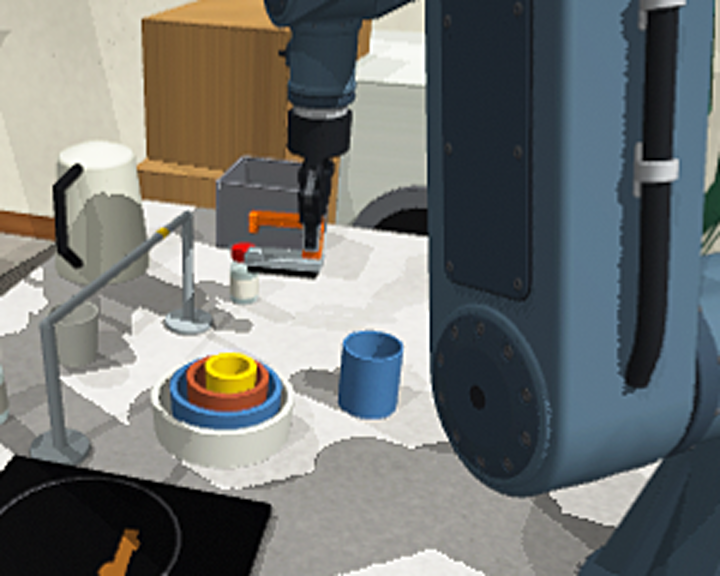

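```bash
python3 -m handwheel '[[[0.02,-0.2,-0.1,0],[0.04,-0.4,-0.1,0],[0.07,-0.6,-0.1,0],[0.07,-0.79,-0.1,0],[0.07,-0.79,-0.1,0],[0.07,-0.79,-0.1,0]]]' && python3 -m handwheel '[[[0.02,-0.2,0,0],[0.04,-0.4,0,0],[0.07,-0.6,0,0],[0.07,-0.79,0,0],[0.07,-0.79,0,0]]]' && python3 -m handwheel '[[[0.02,-0.2,0,0],[0.04,-0.4,0,0],[0.07,-0.6,0,0],[0.07,-0.79,0,0],[0.07,-0.79,0,0]]]' && python3 -m handwheel '[[[0.02,-0.2,0,0],[0.04,-0.4,0,0],[0.07,-0.6,0,-0.057],[0.07,-0.79,0.2,-0.057],[0.07,-0.79,0.3,-0.057],[0.07,-0.79,0.3,-0.057],[0.07,-0.79,0.3,-0.057]]]' ; python3 t.py; python3 - <<'E'
from h import *
np.set_printoptions(precision=4,suppress=True)
for n in ("scene","side"):
    c=shot(n); h=c["hsv"]; k=(h[...,2]<45)&(c["range_z"]>0); P=np.zeros((400,640,3)); m=np.ones((400,640),bool)
    v,u=np.mgrid[:400,:640]; Q=plane(c,np.c_[u.ravel(),v.ravel()],.012).reshape(400,640,3)
    R=pts(c,c["range_z"]>0); Z=np.full((400,640),9.); Z[c["range_z"]>0]=R[:,2]
    on=k&(abs(Z-.012)<.012)&(Q[...,0]>.3)&(Q[...,0]<.85)&(Q[...,1]>-.1)&(Q[...,1]<.55)
    on=cv2.morphologyEx(on.astype(np.uint8),cv2.MORPH_OPEN,np.ones((3,3)))
    cc=max(comps(on>0),key=lambda t:t[0])[2]
    (x,y),wh,a=cv2.minAreaRect((Q[cc][:,:2]*1000).astype(np.float32)); print(n,x,y,wh,a); print(cv2.boxPoints(((x,y),wh,a)))
    O=R[:0]; O=pts(c,(h[...,0]>=5)&(h[...,0]<=17)&(h[...,1]>150)); O=O[(abs(O[:,0]-.47)<.1)&(abs(O[:,1]-.3)<.07)&(O[:,2]<.25)&(O[:,2]>.1)]
    if len(O)>30:
        s=np.linalg.svd(O-O.mean(0),full_matrices=False)[2]; print("orange",O.mean(0),s[0],np.percentile(O[:,2],97))
    if n=="side": cv2.imwrite("pics/s9.png",c["color"][...,::-1])
E
```

```text
time_s: 30.3
eef_pos: [0.4564, -0.184, 0.1864]
eef_rot: [0.0, 0.998, 0.058, 0.0]
wrist_force: [0.3, 0.1, -2.1]
opening: 0.205
grasp_force: 60.1
time_s: 30.92
eef_pos: [0.4518, -0.024, 0.1862]
eef_rot: [-0.0, 0.998, 0.059, -0.0]
wrist_force: [-0.1, -0.5, -2.7]
opening: 0.205
grasp_force: 60.6
time_s: 31.55
eef_pos: [0.448, 0.1341, 0.1862]
eef_rot: [-0.0, 0.998, 0.059, 0.0]
wrist_force: [0.0, -1.3, -3.2]
opening: 0.2
grasp_force: 61.0
time_s: 32.42
eef_pos: [0.4447, 0.2911, 0.1272]
eef_rot: [-0.0, 0.995, 0.1, 0.001]
wrist_force: [0.7, 0.0, -2.4]
opening: 0.203
grasp_force: 61.1
[0.4447 0.2911 0.1272] yaw of tool x 0.19947600331204077 z [ 0.0014  0.0002 -1.    ] q6 1.7277545200251148 [ 0.6672  0.0459 -2.4293]
scene 541.9083862304688 210.43405151367188 (296.8468933105469, 412.54046630859375) 4.473934650421143
[[377.847  404.4979]
 [410.0274  -6.7855]
 [705.9698  16.3702]
 [673.7894 427.6536]]
orange [0.4874 0.2984 0.1578] [ 0.9783  0.2057 -0.0259] 0.16330620046705088
side 560.687744140625 216.5669708251953 (248.98739624023438, 420.40826416015625) 4.798440456390381
[[419.0466 415.6204]
 [454.2141  -3.3144]
 [702.3289  17.5136]
 [667.1614 436.4484]]
orange [0.4829 0.3036 0.1508] [0.9522 0.1997 0.2314] 0.16422142970533754
```

View pics/s9.png

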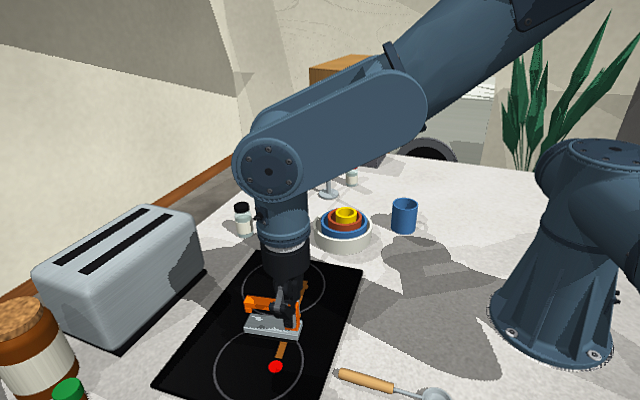

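```bash
cat > f.py <<'E'
from h import *
F=[];Z=[]
for _ in range(3):
    ctrl.camera("side"); o=ctrl.get_obs(); F.append(o["wrist_force"]); Z.append([*o["eef_pos"],o["torque"][0],o["torque"][1]])
print("F",np.mean(F,0).round(2),"sd",np.std(F,0)[2].round(2),"pos",np.mean(Z,0).round(4))
E
python3 f.py; python3 -m handwheel '[[[-0.003,-0.021,0.1,0],[-0.003,-0.021,0.2,0],[-0.003,-0.021,0.28,0],[-0.003,-0.021,0.325,0],[-0.003,-0.021,0.325,0],[-0.003,-0.021,0.325,0]]]' && python3 f.py; for i in 1 2; do :; done; python3 -m handwheel '[[[0,0,0.01,0],[0,0,0.02,0],[0,0,0.02,0],[0,0,0.02,0]]]' && python3 f.py; python3 -m handwheel '[[[0,0,0.005,0],[0,0,0.01,0],[0,0,0.01,0],[0,0,0.01,0]]]' && python3 f.py
```

```text
F [-0.17 -0.19 -2.52] sd 0.62 pos [ 0.4442  0.2917  0.1275 -0.0022  0.1099]
time_s: 33.42
eef_pos: [0.4423, 0.2963, 0.0619]
eef_rot: [-0.0, 0.995, 0.1, 0.001]
wrist_force: [-0.4, 1.0, -2.0]
opening: 0.199
grasp_force: 61.3
F [ 0.4  -0.07 -2.43] sd 0.61 pos [ 0.4423  0.2963  0.062  -0.0039  0.0775]
time_s: 34.08
eef_pos: [0.442, 0.2962, 0.0577]
eef_rot: [-0.0, 0.995, 0.1, 0.0]
wrist_force: [-1.5, 0.1, 2.0]
opening: 0.204
grasp_force: 61.9
F [-0.62 -0.42  1.85] sd 0.79 pos [0.442  0.2962 0.0576 0.0449 0.0635]
time_s: 34.72
eef_pos: [0.4419, 0.2962, 0.0555]
eef_rot: [-0.0, 0.995, 0.1, 0.0]
wrist_force: [-0.4, -0.1, 3.0]
opening: 0.204
grasp_force: 62.1
F [0.32 0.71 3.22] sd 0.37 pos [ 0.4419  0.2962  0.0555  0.1732 -0.1139]
```

```bash
python3 -m handwheel '[[[0,0,0.007,0],[0,0,0.007,0],[0,0,0.007,0]]]' && python3 f.py; python3 -m handwheel '[[[0,0.03,0,0],[0,0.06,0,0],[0,0.09,0,0],[0,0.12,0,0],[0,0.16,0,0],[0,0.2,0,0],[0,0.24,0,0],[0,0.28,0,0]]]' && python3 f.py; python3 t.py
```

```text
time_s: 35.25
eef_pos: [0.4419, 0.2961, 0.054]
eef_rot: [-0.0, 0.995, 0.1, 0.0]
wrist_force: [0.6, 1.1, 3.6]
opening: 0.206
grasp_force: 62.3
F [0.9  1.24 4.21] sd 0.31 pos [ 0.4419  0.2961  0.054   0.2105 -0.2438]
time_s: 36.4
eef_pos: [0.4529, 0.2406, 0.0538]
eef_rot: [0.0, 0.995, 0.1, -0.0]
wrist_force: [-1.8, 4.7, 3.8]
opening: 0.203
grasp_force: 62.3
F [0.11 0.45 4.52] sd 0.08 pos [ 0.4531  0.2399  0.0538  0.0905 -0.0602]
[0.4531 0.24   0.0538] yaw of tool x 0.2007213741057001 z [-0.0001 -0.0015 -1.    ] q6 1.627287394240036 [ 0.1638 -1.0777  4.5775]
```

```bash
python3 -m handwheel '[[[0.002,0.04,-0.001,0],[0.004,0.09,-0.002,0],[0.006,0.14,-0.002,0],[0.007,0.19,-0.002,0],[0.007,0.24,-0.002,0],[0.007,0.29,-0.002,0],[0.007,0.34,-0.002,0],[0.007,0.39,-0.002,0],[0.007,0.43,-0.002,0],[0.007,0.46,-0.002,0]]]' && python3 f.py; python3 t.py
```

```text
time_s: 37.8
eef_pos: [0.4727, 0.1508, 0.0543]
eef_rot: [-0.0, 0.995, 0.1, -0.0]
wrist_force: [-0.6, 4.6, 4.5]
opening: 0.205
grasp_force: 62.3
F [-0.17 -0.06  3.86] sd 0.31 pos [0.4728 0.1504 0.0543 0.074  0.0028]
[0.4728 0.1504 0.0543] yaw of tool x 0.20106418663569323 z [ 0.0001 -0.0013 -1.    ] q6 1.439794963505555 [ 0.0868 -1.337   3.4494]
```

```bash
python3 -m handwheel '[[[0,0.03,0,0],[0,0.08,0,0],[0,0.13,0,0],[0,0.18,0,0],[0,0.23,0,0],[0,0.28,0,0],[0,0.33,0,0],[0,0.37,0,0],[0,0.4,0,0],[0,0.4,0,0]]]' && python3 f.py; python3 t.py; python3 - <<'E'
from h import *
for n in("side","scene"):
    c=shot(n); s={"side":np.s_[180:400,140:440],"scene":np.s_[180:320,300:500]}[n]; cv2.imwrite(f"pics/{n}10.png",cv2.resize(c["color"][s][...,::-1],None,fx=2.5,fy=2.5,interpolation=cv2.INTER_CUBIC))
E
```

```text
time_s: 39.2
eef_pos: [0.4888, 0.072, 0.0543]
eef_rot: [0.001, 0.995, 0.1, -0.0]
wrist_force: [-0.3, 0.5, 3.7]
opening: 0.202
grasp_force: 62.3
F [-0.21 -3.15  3.97] sd 0.25 pos [ 0.4888  0.0721  0.0544 -0.4519  0.0592]
[0.4888 0.0721 0.0544] yaw of tool x 0.20151450168427146 z [ 0.0003 -0.0016 -1.    ] q6 1.2771728527673236 [ 0.4649 -3.5157  3.7216]
```

View pics/side10.png

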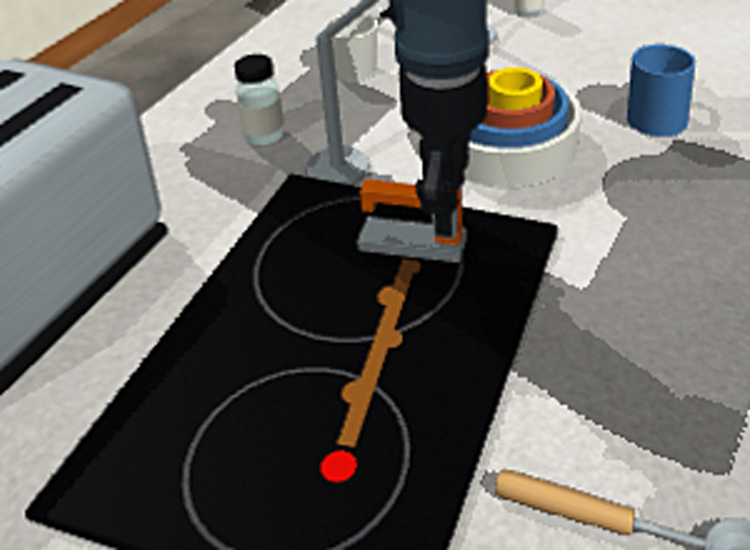

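```bash
python3 -m handwheel '[[[0,-0.03,0,0],[0,-0.07,0,0],[0,-0.12,0,0],[0,-0.17,0,0],[0,-0.22,0,0],[0,-0.27,0,0],[0,-0.32,0,0],[0,-0.37,0,0],[0,-0.41,0,0],[0,-0.44,0,0]]]' && python3 f.py; python3 -m handwheel '[[[0,-0.03,0,0],[0,-0.07,0,0],[0,-0.12,0,0],[0,-0.17,0,0],[0,-0.22,0,0],[0,-0.27,0,0],[0,-0.32,0,0],[0,-0.37,0,0],[0,-0.41,0,0],[0,-0.44,0,0]]]' && python3 f.py
```

```text
time_s: 40.7
eef_pos: [0.4708, 0.1596, 0.0542]
eef_rot: [0.0, 0.995, 0.101, -0.0]
wrist_force: [-0.3, -4.6, 3.7]
opening: 0.203
grasp_force: 62.2
F [ 0.04 -0.29  3.65] sd 0.35 pos [ 0.4707  0.1601  0.0543 -0.0622 -0.1772]
time_s: 42.1
eef_pos: [0.4533, 0.2459, 0.0543]
eef_rot: [0.0, 0.995, 0.101, -0.0]
wrist_force: [0.7, -4.9, 3.1]
opening: 0.201
grasp_force: 62.3
F [-0.74 -0.36  4.19] sd 0.06 pos [ 0.4532  0.2463  0.0543 -0.0806 -0.1068]
```

```bash
python3 -m handwheel '[[[0,-0.03,0,0],[0,-0.07,0,0],[0,-0.12,0,0],[0,-0.17,0,0],[0,-0.21,0,0],[0,-0.24,0,0],[0,-0.26,0,0],[0,-0.26,0,0],[0,-0.26,0,0]]]' && python3 f.py;  python3 -m handwheel '[[[0,0,-0.05,0],[0,0,-0.2,0],[0,0,-0.4,0],[0,0,-0.65,0],[0,0,-0.65,0.183],[0,0,-0.65,0.183],[0,0,-0.65,0.183]]]'; python3 t.py; python3 - <<'E'
from h import *
np.set_printoptions(precision=4,suppress=True)
for n in("scene","side"):
    c=shot(n); A=pts(c,c["hsv"][...,1]<110); L=np.hypot(A[:,0]-.655-.0727*(A[:,1]+.15),A[:,2]-.17)
    B=A[(L<.012)&(A[:,1]>-.5)&(A[:,1]<.1)]; print(n,"bar y",np.percentile(B[:,1],[0,.5,99,100]))
    P=A[(A[:,2]>.03)&(A[:,2]<.15)&(abs(A[:,0]-.665)<.03)&(abs(A[:,1])<.05)]; print("post",len(P),P.mean(0),P.min(0),P.max(0))
E
```

```text
time_s: 43.38
eef_pos: [0.4428, 0.2968, 0.0543]
eef_rot: [-0.001, 0.995, 0.1, -0.0]
wrist_force: [-0.4, 1.0, 3.1]
opening: 0.204
grasp_force: 62.3
F [-0.63  1.61  4.3 ] sd 0.48 pos [0.4429 0.2968 0.0543 0.3288 0.0714]
time_s: 44.4
eef_pos: [0.4421, 0.2958, 0.1837]
eef_rot: [0.001, 0.999, -0.036, -0.001]
wrist_force: [-0.6, -0.8, -2.9]
opening: 0.203
grasp_force: 61.3
[0.4421 0.2958 0.1837] yaw of tool x -0.07242655799504859 z [-0.0021 -0.0009 -1.    ] q6 2.0097335428608054 [-0.5951 -0.7515 -2.9397]
scene bar y [-0.3672 -0.3629 -0.0165 -0.0145]
post 108 [ 0.6729 -0.019   0.0921] [ 0.6669 -0.0258  0.0309] [ 0.6767 -0.0132  0.1497]
side bar y [-0.3632 -0.363  -0.2049 -0.2019]<stdin>:6: RuntimeWarning: Mean of empty slice.
  ret = um.true_divide(
Traceback (most recent call last):
ValueError: zero-size array to reduction operation minimum which has no identity
```

```bash
python3 -m handwheel '[[[0,0.2,0.036,0],[0,0.45,0.036,0],[0.1,0.65,0.036,0],[0.2,0.85,0.036,0],[0.2,0.85,0.036,0],[0.2,0.85,0.036,0]]]' && python3 -m handwheel '[[[0.1,0.2,0,0],[0.25,0.45,0,0],[0.4,0.65,0,0],[0.493,0.845,0,0],[0.493,0.845,0,0],[0.493,0.845,0,0],[0.493,0.845,0,0]]]'; python3 t.py; python3 - <<'E'
from h import *
np.set_printoptions(precision=4,suppress=True)
o=ctrl.get_obs(); q=o["eef_rot"]; R=Rn.from_quat([*q[1:],q[0]]).as_matrix()
for n in("scene","side","wrist"):
    c=shot(n); h=c["hsv"]; O=pts(c,(h[...,0]>=5)&(h[...,0]<=17)&(h[...,1]>150)); L=(O-o["eef_pos"])@R
    L=L[(abs(L[:,1])<.03)&(L[:,0]>-.06)&(L[:,0]<.1)&(L[:,2]<.04)&(L[:,2]>-.06)]
    if len(L)>20:
        T=L[L[:,2]<np.percentile(L[:,2],10)+.006]; print(n,len(L),"top z in tool",np.percentile(L[:,2],5),"x range",L[:,0].min(),np.percentile(L[:,0],99),"slope",np.polyfit(T[:,0],T[:,2],1),"y",T[:,1].mean(), "world top",o["eef_pos"][2]-np.percentile(L[:,2],5))
    A=pts(c,h[...,1]<70); B=A[(A[:,2]>.155)&(A[:,2]<.185)&(A[:,1]<-.1)&(A[:,1]>-.33)&(abs(A[:,0]-.655-.0727*(A[:,1]+.15))<.02)]
    if len(B)>60:
        f=lambda x,B=B:np.hypot((B[:,0]-x[0]-x[1]*(B[:,1]+.15))/np.hypot(1,x[1]),B[:,2]-x[2])-.006
        s=least_squares(f,[np.median(B[:,0]),0,.17],loss="soft_l1",f_scale=.001); print(n,"bar",len(B),s.x)
    cv2.imwrite(f"pics/{n}11.png",c["color"][...,::-1])
E
```

```text
time_s: 45.25
eef_pos: [0.47, 0.1239, 0.1767]
eef_rot: [-0.0, 0.999, -0.037, -0.001]
wrist_force: [-0.4, 0.4, -3.6]
opening: 0.202
grasp_force: 61.4
time_s: 46.12
eef_pos: [0.5559, -0.0502, 0.1769]
eef_rot: [-0.0, 0.999, -0.035, -0.0]
wrist_force: [-0.8, 0.5, -1.1]
opening: 0.201
grasp_force: 61.3
[ 0.5559 -0.0502  0.1769] yaw of tool x -0.0709510877969 z [-0.0007  0.0005 -1.    ] q6 1.3388794789669234 [-0.7608  0.4938 -1.1078]
scene 204 top z in tool -0.03591324196827421 x range -0.0005896453878598718 0.08603850515177558 slope [ 0.029  -0.0348] y -0.0006248129939154437 world top 0.21278675580250628
scene bar 273 [0.6576 0.0751 0.1709]
side 219 top z in tool -0.0326477648799905 x range -0.014211624567749043 0.07963689330493205 slope [ 0.0152 -0.0318] y -0.00421005458514758 world top 0.20952127871422258
wrist 10150 top z in tool -0.03380515532210261 x range -0.011463819747541907 0.08069858758457515 slope [-0.0015 -0.0328] y 0.0011149280519806844 world top 0.2106786691563347
wrist bar 6881 [0.6548 0.069  0.1701]
```

View pics/side11.png

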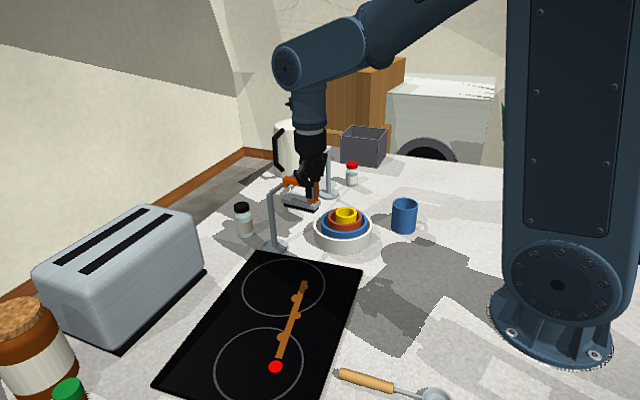

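```bash
python3 -m handwheel '[[[0.05,0,0,0],[0.12,0,0,0],[0.19,0,0,0],[0.25,0,0,0],[0.3,0,0,0],[0.325,0,0,0],[0.325,0,0,0],[0.325,0,0,0]]]' && python3 f.py; python3 -m handwheel '[[[0,0,0.02,0],[0,0,0.05,0],[0,0,0.08,0],[0,0,0.09,0],[0,0,0.09,0],[0,0,0.09,0]]]' && python3 f.py;  python3 -m handwheel '[[[0,0,0.005,0],[0,0,0.01,0],[0,0,0.01,0],[0,0,0.01,0]]]' && python3 f.py
```

```text
time_s: 47.28
eef_pos: [0.621, -0.0566, 0.177]
eef_rot: [-0.0, 0.999, -0.037, -0.0]
wrist_force: [-0.4, -0.3, -2.4]
opening: 0.204
grasp_force: 61.3
F [-0.12  0.51 -3.39] sd 0.52 pos [ 0.621  -0.0566  0.1771  0.0406  0.0813]
time_s: 48.18
eef_pos: [0.6215, -0.0567, 0.1593]
eef_rot: [0.0, 0.999, -0.037, 0.0]
wrist_force: [0.2, 0.3, -2.5]
opening: 0.202
grasp_force: 61.3
F [-0.07 -0.07 -3.18] sd 0.29 pos [ 0.6215 -0.0567  0.1594  0.0348  0.0985]
time_s: 48.82
eef_pos: [0.6214, -0.0567, 0.1573]
eef_rot: [0.0, 0.999, -0.037, 0.0]
wrist_force: [-1.5, 0.7, -0.3]
opening: 0.203
grasp_force: 61.8
F [-0.7   0.09 -0.19] sd 0.36 pos [ 0.6214 -0.0567  0.1573  0.0172  0.1312]
```

```bash
python3 -m handwheel '[[[0,0.03,0,0],[0,0.08,0,0],[0,0.14,0,0],[0,0.2,0,0],[0,0.26,0,0],[0,0.32,0,0],[0,0.38,0,0],[0,0.44,0,0],[0,0.48,0,0],[0,0.5,0,0]]]' && python3 f.py; python3 t.py
```

```text
time_s: 50.22
eef_pos: [0.614, -0.1569, 0.1572]
eef_rot: [-0.0, 0.999, -0.037, 0.0]
wrist_force: [-0.1, 3.6, 2.4]
opening: 0.204
grasp_force: 62.0
F [-0.57 -1.25  1.72] sd 0.3 pos [ 0.614  -0.1572  0.1572 -0.1171 -0.059 ]
[ 0.614  -0.1572  0.1572] yaw of tool x -0.07368153975512025 z [ 0.0001 -0.0013 -1.    ] q6 1.207864646621986 [-0.5827 -1.8624  2.0363]
```

```bash
python3 -m handwheel '[[[0,0.03,-0.002,0],[0,0.09,-0.003,0],[0,0.16,-0.003,0],[0,0.23,-0.003,0],[0,0.3,-0.003,0],[0,0.38,-0.003,0],[0,0.46,-0.003,0],[0,0.54,-0.003,0],[0,0.6,-0.003,0],[0,0.629,-0.003,0]]]' && python3 -m handwheel '[[[0,0,0,0],[0,0,0,0]]]' && python3 f.py; python3 t.py; python3 - <<'E'
from h import *
np.set_printoptions(precision=4,suppress=True)
o=ctrl.get_obs(); q=o["eef_rot"]; R=Rn.from_quat([*q[1:],q[0]]).as_matrix(); print("throat",o["eef_pos"]+.041*R[:,0])
c=shot("wrist"); h=c["hsv"]; k=(h[...,0]>=18)&(h[...,0]<=36)&(h[...,1]>90); Y=pts(c,k); Y=Y[(Y[:,2]>.15)&(Y[:,2]<.19)&(Y[:,0]>.6)&(Y[:,0]<.7)]
if len(Y): print("band",len(Y),Y.mean(0))
cv2.imwrite("pics/w12.png",c["color"][...,::-1])
E
```

```text
time_s: 51.62
eef_pos: [0.6046, -0.2828, 0.1575]
eef_rot: [-0.0, 0.999, -0.037, -0.0]
wrist_force: [-0.1, 0.7, -3.9]
opening: 0.205
grasp_force: 61.4
time_s: 51.88
eef_pos: [0.6049, -0.2813, 0.1576]
eef_rot: [-0.0, 0.999, -0.036, -0.0]
wrist_force: [-0.9, 0.6, -3.3]
opening: 0.204
grasp_force: 61.4
F [-0.22 -0.2  -3.17] sd 0.61 pos [ 0.6049 -0.2813  0.1577  0.0194  0.0725]
[ 0.6049 -0.2813  0.1577] yaw of tool x -0.07249800336280252 z [-0.      0.0001 -1.    ] q6 1.0304502505486892 [-0.4629 -0.4101 -4.0075]
throat [ 0.6458 -0.2843  0.1577]
```

View pics/w12.png

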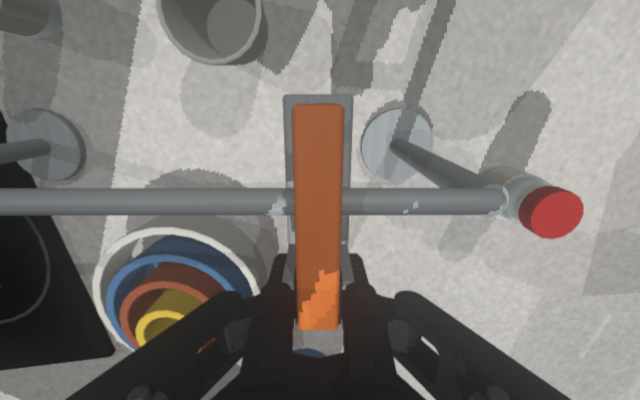

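```bash
python3 -m handwheel '[[[0,0.007,0.003,0],[0,0.007,0.005,0],[0,0.007,0.005,0],[0,0.007,0.005,0]]]' && python3 f.py; python3 -m handwheel '[[[0,0,0,0],[0,0,0,0],[0,0,0,0],[0,0,0,0]]]' 25; python3 -m handwheel '[[[0,0,0,0],[0,0,0,0],[0,0,0,0],[0,0,0,0],[0,0,0,0],[0,0,0,0]]]' 34; python3 f.py; python3 - <<'E'
from h import *
np.set_printoptions(precision=4,suppress=True)
for n in("side","wrist"):
    c=shot(n); h=c["hsv"]; O=pts(c,(h[...,0]>=5)&(h[...,0]<=17)&(h[...,1]>150)); O=O[(abs(O[:,0]-.64)<.08)&(abs(O[:,1]+.285)<.04)&(O[:,2]>.1)]
    if len(O)>30:
        T=O[O[:,2]>.175] if n=="wrist" else O; print(n,len(T),T.mean(0),T.min(0),T.max(0),"slope",np.polyfit(T[:,0],T[:,2],1), "yaw",np.polyfit(T[:,0],T[:,1],1))
    if n=="side": cv2.imwrite("pics/s13.png",cv2.resize(c["color"][100:260,230:450,::-1],None,fx=3.4,fy=3.4,interpolation=cv2.INTER_CUBIC))
E
```

```text
time_s: 52.58
eef_pos: [0.6049, -0.2831, 0.1571]
eef_rot: [-0.0, 0.999, -0.037, 0.0]
wrist_force: [-0.8, 2.6, 1.4]
opening: 0.199
grasp_force: 61.9
F [-1.59  3.42  2.86] sd 0.44 pos [ 0.6049 -0.2831  0.1571  0.468   0.0135]
time_s: 53.22
eef_pos: [0.6047, -0.2834, 0.1566]
eef_rot: [0.0, 0.999, -0.037, -0.0]
wrist_force: [0.3, 0.7, -0.2]
opening: 0.293
grasp_force: 0.0
time_s: 53.98
eef_pos: [0.6047, -0.2833, 0.1567]
eef_rot: [0.0, 0.999, -0.037, 0.0]
wrist_force: [0.5, 0.2, 0.9]
opening: 0.399
grasp_force: 0.0
F [ 0.02 -0.33 -0.51] sd 0.13 pos [ 0.6047 -0.2833  0.1567  0.0602  0.0029]
side 161 [ 0.6346 -0.279   0.1745] [ 0.5904 -0.3017  0.1303] [ 0.6838 -0.2548  0.3844] slope [ 0.3933 -0.0751] yaw [-0.0568 -0.2429]
wrist 9160 [ 0.6459 -0.2871  0.1902] [ 0.5916 -0.2977  0.1801] [ 0.6856 -0.2748  0.1965] slope [0.1319 0.105 ] yaw [-0.0767 -0.2375]
```

View pics/s13.png

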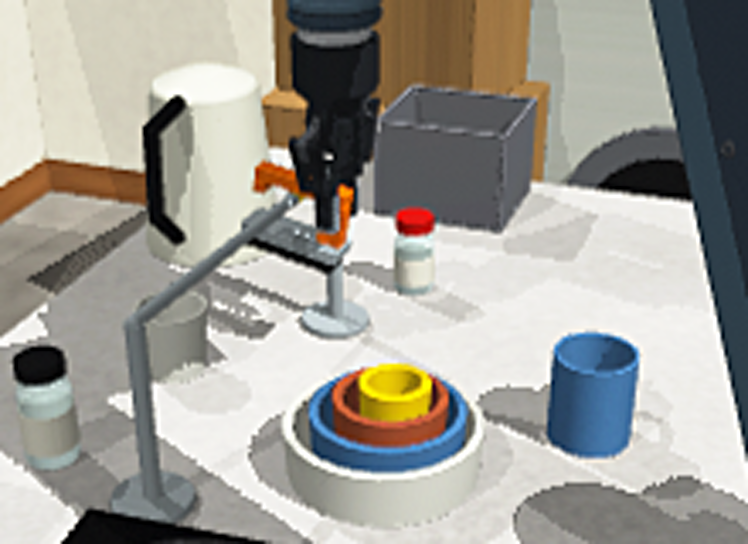

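```bash
python3 -m handwheel '[[[0,0,-0.05,0],[0,0,-0.15,0],[0,0,-0.3,0],[0,0,-0.5,0],[0,0,-0.7,0],[0,0,-0.7,0]]]' 45 && python3 -m handwheel '[[[-0.3,0,0,0],[-0.3,0,0,0],[-0.3,0,0,0],[-0.3,0,0,0],[-0.3,0,0,0],[-0.3,0,0,0],[-0.3,0,0,0],[-0.3,0,0,0]]]';python3 - <<'E'
from look import *
W["b"]=("t",.044,.06,.085,.4,.58,-.25,0); W["a"]=("y",.026,.07,.105,.4,.58,-.25,0); look("abc",("scene","side"))
for n in("side","wrist"):
    c=shot(n); h=c["hsv"]; O=pts(c,(h[...,0]>=5)&(h[...,0]<=17)&(h[...,1]>150)); O=O[(abs(O[:,0]-.64)<.08)&(abs(O[:,1]+.285)<.04)&(O[:,2]>.1)&(O[:,2]<.25)]
    if len(O)>30: print(n,len(O),O.mean(0),O.min(0),O.max(0),"slope",np.polyfit(O[:,0],O[:,2],1))
c=shot("scene"); cv2.imwrite("pics/sc14.png",cv2.resize(c["color"][130:330,170:470,::-1],None,fx=2.6,fy=2.6,interpolation=cv2.INTER_CUBIC))
E
```

```text
time_s: 54.98
eef_pos: [0.6066, -0.2845, 0.3038]
eef_rot: [0.003, 0.999, -0.037, 0.004]
wrist_force: [-0.8, -0.4, -0.1]
opening: 0.527
grasp_force: 0.0
time_s: 55.98
eef_pos: [0.5449, -0.2788, 0.2966]
eef_rot: [-0.0, 0.999, -0.037, -0.0]
wrist_force: [0.4, -0.5, 0.1]
opening: 0.525
grasp_force: 0.0
[ 0.5449 -0.2788  0.2966]
scene a 102 zt 0.0887 [ 0.5026 -0.141 ] 0.0026
scene b 102 zt 0.0774 [ 0.5054 -0.1379] 0.0023
scene c 164 zt 0.0653 [ 0.5066 -0.1367] 0.0026
side a 134 zt 0.0865 [ 0.4964 -0.1376] 0.0026
side b 161 zt 0.0744 [ 0.4999 -0.1354] 0.0025
side c 219 zt 0.0627 [ 0.5016 -0.1341] 0.0025
side 269 [ 0.6271 -0.278   0.1723] [ 0.5906 -0.2965  0.1314] [ 0.6839 -0.2697  0.1956] slope [ 0.377  -0.0641]
wrist 2583 [ 0.6421 -0.2866  0.1899] [ 0.5929 -0.2975  0.1816] [ 0.6834 -0.2752  0.1977] slope [0.1499 0.0936]
```

View pics/sc14.png

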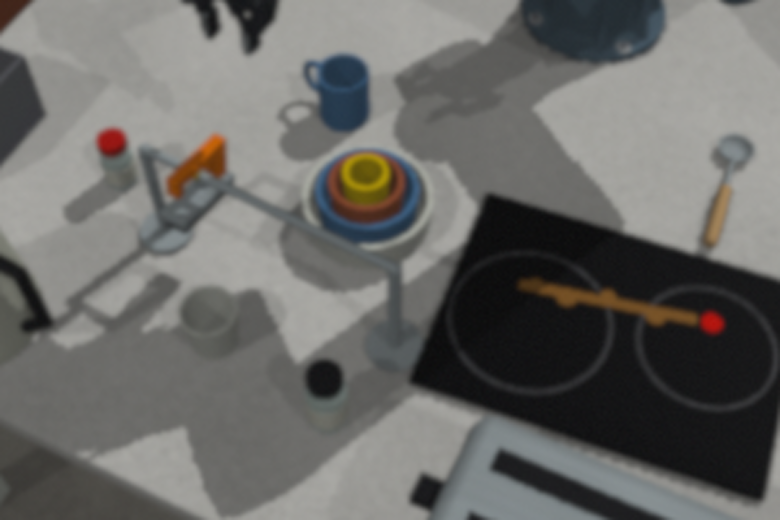

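The last picture (a crop of the scene view) shows the scraper hanging at the band, around (200,170), the nested stack intact at (367,180), and the gripper clear of everything.

```bash
python3 -m handwheel '[[[0,0,0,0],[0,0,0,0]]]'; python3 -c "
from bench import ctrl
print(ctrl.hand_in())"
```

```text
time_s: 56.48
eef_pos: [0.5448, -0.2789, 0.2967]
eef_rot: [-0.0, 0.999, -0.037, -0.0]
wrist_force: [0.1, -0.2, 0.4]
opening: 0.522
grasp_force: 0.0
the job is handed in; nothing more can be done
None
```

The job is handed in at 56 s, with no verdict returned: the three pots are nested in size order in the white pot, the streak was scraped there and back at about 6.5 N (roughly half in), and the scraper hangs on the rail at the yellow band, tilted about 8°.

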